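# Stack the delivered tea tins and read the logger

### The job

Finish the column on the pale wooden display block: set the plain tea tin squarely on the tin already standing there, then set the tin with the logger button squarely on top, letting no tin drop and not shifting the bottom one. Then draw the blue reader wand from its leaning stand and hold it upright with its brass nose on the middle of the logger's steel button, pressing lightly so that the sprung nose is about half pushed in. Finish the program while still gripping the wand and pressing it there, with the column still square, and leave the canisters, cup, jar and scoop where they are.

Things in the scene. Friction and masses are not known exactly. Their poses are not given: they have to be found in the camera images.
- block: pale wooden display block, 150 x 110 x 12 mm, fixed; origin at the centre of its underside, on the counter, x along its 150 mm side, z up
- tin_base: bottom tin of the column, standing on the block: 96 x 62 x 50 mm, cream body with a black lid. Origin at the centre of the underside, x along the 96 mm side, y along the 62 mm side, z up. Loose, 0.15 to 0.32 kg
- tin_plain: the other plain tin, standing on the counter: 96 x 62 x 50 mm, cream body with a black lid. Origin at the centre of the underside, x along the 96 mm side, y along the 62 mm side, z up. Loose, 0.15 to 0.32 kg
- tin_logger: tin with the logger on its lid, standing on the counter: 96 x 62 x 50 mm, cream body with a black lid. Origin at the centre of the underside, x along the 96 mm side, y along the 62 mm side, z up. Loose, 0.15 to 0.32 kg
- logger: button logger fixed on the lid of tin_logger, 24 mm from the lid's middle towards the tin's +x: a steel can 17 mm across standing 6 mm above the lid, in a yellow holder 29 mm across and 2.5 mm high; origin on the lid surface
- button (a point): middle of the steel button's flat top (6 mm above the lid)
- stand: black desk stand of the wand, fixed, base 125 x 90 x 8 mm; its tube (33 mm outside, 25 mm bore, 40 mm long) leans 0.35 rad from vertical towards the stand's -x. The mouth of the tube is 85 mm above the origin, which is on the counter. A post stands on the tube's +x side
- wand: reader wand, 0.13 kg, loose, leaning in the stand's tube with 1.5 mm play; draw it out along its own axis. Origin on its axis at the barrel's lower end, z up along the wand. Grey barrel 22 mm across, z 0 to 55 mm; black collar 36 mm across, 55 to 61 mm, resting on the tube's mouth; blue grip 30 (x) by 24 (y) mm, 61 to 129 mm: grip it across y at z 95 to 100 mm
- nose_tip (a point): middle of the flat end of the brass nose (10 mm across), on the wand's axis, 14 mm below the wand's origin when the nose is out
- nose (a joint): how far the sprung nose is pushed into the wand: 0 (out) to 0.009 m (at its stop); it takes about 0.5 N to start and 0.5 N more for each mm (2.8 N at half)
- canister_a: cream round tea canister, 74 mm across, 125 mm tall to its ivory lid, black knob to 152 mm; bystander, origin under its centre
- canister_b: cream round tea canister, 74 mm across, 125 mm tall to its ivory lid, black knob to 152 mm; bystander, origin under its centre
- canister_c: cream round tea canister, 74 mm across, 125 mm tall to its ivory lid, black knob to 152 mm; bystander, origin under its centre
- canister_d: cream round tea canister, 74 mm across, 125 mm tall to its ivory lid, black knob to 152 mm; bystander, origin under its centre
- cup: white tea cup, 76 mm across, 60 mm tall, bystander, origin under its centre
- jar: amber jar with black cap, 60 mm across, 85 mm tall, bystander, origin under its centre
- scoop: tea scoop with steel bowl and wooden handle lying on the counter, about 130 x 34 mm, 18 mm high, bystander
There are look-alikes about, which are no part of the job. What is shaped like the tin_plain but green or purple is not meant.

How it is judged:
On the way, in this order (a step that is already met when the one before it is completed fails the run):
1. the plain tin stands squarely on the bottom tin and is let go (z of tin_plain in the frame of tin_base between 0.046 and 0.054 m and horizontal distance between tin_plain and tin_base below 0.008 m and angle between the x axis of tin_plain and the x axis of tin_base, either way round below 0.1 rad and angle between tin_plain's own z axis and vertical below 0.06 rad and contact force between the fingers and tin_plain below 0.1 N and linear speed of tin_plain below 0.02 m/s), for 0.2 s.
2. the logger tin stands squarely on the plain tin and is let go (z of tin_logger in the frame of tin_plain between 0.046 and 0.054 m and horizontal distance between tin_logger and tin_plain below 0.008 m and angle between the x axis of tin_logger and the x axis of tin_plain, either way round below 0.1 rad and angle between tin_logger's own z axis and vertical below 0.06 rad and contact force between the fingers and tin_logger below 0.1 N and linear speed of tin_logger below 0.02 m/s), for 0.2 s.
At the end, for the whole second after the job is handed in: Tins in one column on the block, each within 8 mm and 0.1 rad of the one below, bottom one within 15 mm of its start, none touched by the fingers; wand gripped, still, upright within 0.14 rad, nose tip within 6 mm of the button's middle, pressing 0.7 to 8 N, nose in 2 to 7.5 mm (z of tin_plain in the frame of tin_base between 0.046 and 0.054 m and horizontal distance between tin_plain and tin_base below 0.008 m and angle between the x axis of tin_plain and the x axis of tin_base, either way round below 0.1 rad and angle between each of tin_plain, tin_logger's own z axis and vertical below 0.06 rad and z of tin_logger in the frame of tin_plain between 0.046 and 0.054 m and horizontal distance between tin_logger and tin_plain below 0.008 m and angle between the x axis of tin_logger and the x axis of tin_plain, either way round below 0.1 rad and z of tin_base in the frame of block between 0.009 and 0.015 m and distance of tin_base from where it was at the start of the episode below 0.015 m and contact force between the fingers and tin_base below 0.1 N and contact force between the fingers and tin_plain below 0.1 N and contact force between the fingers and tin_logger below 0.1 N and contact force between the fingers and wand above 3 N and angle between wand's own z axis and vertical below 0.14 rad and horizontal distance between nose_tip and button below 0.006 m and contact force between wand and logger between 0.7 and 8 N and value of joint nose between 0.002 and 0.0075 m and linear speed of wand below 0.02 m/s); the arm keeps its last pose, push and grip.
It fails at once if a tin is let go more than 10 mm above the tin below ((contact force between the fingers and tin_plain below 0.05 N and z of tin_plain in the frame of tin_base above 0.06 m and horizontal distance between tin_plain and tin_base below 0.08 m) or (contact force between the fingers and tin_logger below 0.05 N and z of tin_logger in the frame of tin_plain above 0.06 m and horizontal distance between tin_logger and tin_plain below 0.08 m)).
It fails at once if the logger is pressed with more than 15 N by the wand (contact force between wand and logger above 15 N).
It fails at once if the bottom tin is shifted by more than 15 mm (distance of tin_base from where it was at the start of the episode above 0.015 m).
It fails at once if a canister, the cup, the jar or the scoop is moved by more than 25 mm (distance of any of canister_a, canister_b, canister_c, canister_d, cup, jar, scoop from where it was at the start of the episode above 0.025 m).
It also fails if it takes over 72 s, if anything falls off the work surface, if the arm or the gripper's body presses on something with over 40 N, if the wrist force passes 120 N, or if a joint passes its speed limit or range.

### The arm

A 7-joint arm with a two-finger parallel gripper is mounted at the origin on the work surface. World frame = base frame: x ahead of the robot, y to its left, z up, the work surface at z = 0. Lengths are in m, angles in rad, forces in N, time in s.
With the tool pointing down it reaches from about 0.35 to 0.9 m from the base axis. Payload 8.1 kg.
Tool frame: the origin (TCP) lies at the very end of the fingers, on their centre line; the grasp point (between the pads) lies 19 mm behind it; z points along the fingers, y is the line along which they close (so a half turn about z gives the same grasp; the last joint's range is limited). The gripper opens to 92 mm and grips with 3 to 60 N. Pads are 19 mm wide; open, the fingers measure 130 mm over their backs; the gripper's body (75 mm by 190 mm) begins 47 mm behind the grasp point.
Start: joints at [1.057, 0.434, 0.025, 1.573, -0.012, 1.134, -0.075], TCP at [0.25, -0.573, 0.227] pointing down, gripper open.
Joint ranges: [-2.62, 2.62], [-0.44, 2.09], [-1.27, 1.32], [0.08, 2.57], [-1.32, 4.46], [0.12, 2], [-2.74, 2.74]. Speed limits (rad/s): [2.22, 2.22, 3.01, 3.01, 3.14, 3.14, 3.14].

### API

Orientations are given as a rotation vector (axis times angle).
In Python, from cell import arm gives the robot as it stands.
- The arm moves only by the shell command python3 -m pendant 'ROWS' [FORCE]. ROWS is a JSON object of lists of equal length, an entry for each row: "slide": the shift along the tool's x, y, z in units of 0.3 m (1.0 is 0.3 m), a list of three; "dr": the turn, a rotation vector about the tool's x, y, z in units of 0.12 rad (1.0 is 0.12 rad), a list of three; "claw": the opening, from 0 (shut) to 1 (fully open). In form: {"slide": [[tx, ty, tz], ...], "dr": [[ax, ay, az], ...], "claw": [claw, ...]}. A call has 1 to 10 rows; each row shifts and turns the commanded pose from where the row before left it, along the tool's axes as they then stand; what a row does not reach is not made up. A row lasts 1/10 s, in which the tool goes at most 50 mm and 8.59 degrees, less where a joint would pass 70% of its speed; a pose out of reach is approached as far as the arm can. A call with a number of a shift or a turn outside -1 to 1 is refused whole. A call with a gripper value outside its range is refused whole. The fingers move at their own pace and stop on an object; FORCE is the grip in N (left out, the last holds). Time passes only in rows, so rows that do not move let the fingers close. It gives the time, the measured TCP pose, the force, the opening and the grip force at its end, in the units of the state.
- arm.observe(): the state, without advancing time (a new reading comes with each control period).
- arm.get_image(name): name is "scene" or "top" or "wrist"; returns the picture (384x512x3 uint8, red, green, blue); there is no depth.
- arm.calibration(name): a dict with "K" (3x3 intrinsics, pixels), "dist" ([k1, k2, p1, p2, k3] as OpenCV has them; the pictures are not rectified), "xyz" and "orientation" of the camera in the world. Camera axes: x right, y up, looking along -z (the intrinsics and any distortion apply to the point x, -y, -z); pixel columns grow to the right and rows downward; lengths in m; the calibration is good to about 2 mm. A picture is of the moment at which its call begins: read the wrist's pose just before it. calibration takes no time and is no camera call; for the wrist camera it gives the pose at the moment of the call.
- arm.sign_off(): hands the job in; it is judged then, once.
The state is a dict: "clock": time; "joints": joint angles; "dq": joint speeds; "joint_efforts": joint torques, N m; "position": TCP position; "ee_rot": TCP orientation; "force": force on the tool from outside, world axes, zero at the start; "ft_torque": the same for the moment, N m; "width": opening from 0.0 (shut) to 1.0 (fully open); "gripper_force": force on a finger pad.
Only numpy, scipy, OpenCV 4.12 (cv2) and the standard library are available. Lean on these libraries where they do the work, as an engineer would, in place of code of your own. Each camera call takes 0.05 s, during which the arm holds its last target. There are 200 camera calls.

## Working session

There is one attempt and no reset: what is moved stays moved. The work goes in short steps, Python scripts to look and compute and a shell command to move; the robot and the scene stay as the last step left them, time stands still between calls to the robot, and variables do not carry over. Pictures are saved under pics/ and viewed, at most 10 in all, crops included, and the job is handed in when it is done.

```bash
mkdir -p pics; ls; cat > h.py <<'E'
import numpy as np, cv2
from scipy.spatial.transform import Rotation as R
from cell import arm
def cam(n):
    c=arm.calibration(n); o=np.array(c['orientation'],float)
    M=o if o.shape==(3,3) else (R.from_rotvec(o).as_matrix() if o.size==3 else R.from_quat(o).as_matrix())
    return np.array(c['K']),np.array(c['dist']),np.array(c['xyz']),M
def ray(n,uv,C=None):
    K,d,p,M=C or cam(n)
    u=cv2.undistortPoints(np.array(uv,float).reshape(-1,1,2),K,d).reshape(-1,2)
    return p,np.c_[u[:,0],-u[:,1],-np.ones(len(u))]@M.T
def plane(n,uv,z,C=None):
    p,r=ray(n,uv,C); return p+r*((z-p[2])/r[:,2])[:,None]
def proj(n,X,C=None):
    K,d,p,M=C or cam(n)
    X=(np.atleast_2d(X)-p)@M; X=X*[1,-1,-1]
    return cv2.projectPoints(X,np.zeros(3),np.zeros(3),K,d)[0].reshape(-1,2)
def snap(n,f):
    C=cam(n); im=arm.get_image(n)[:,:,::-1].copy(); cv2.imwrite('pics/'+f,im); return im,C
E
python3 - <<'E'
from h import *
a,_=snap('scene','s0.png');b,_=snap('top','t0.png')
for n in('scene','top','wrist'): print(n,arm.calibration(n))
print(arm.observe())
E
```

```text
pics
scene {'K': array([[432.38748838,   0.        , 260.54372131],
       [  0.        , 432.38748838, 190.26013572],
       [  0.        ,   0.        ,   1.        ]]), 'dist': array([0.00231715, 0.        , 0.        , 0.        , 0.        ]), 'xyz': array([1.09602451, 0.58528705, 1.1703275 ]), 'orientation': array([0.30266543, 0.75796452, 2.33747497])}
top {'K': array([[436.38165953,   0.        , 253.97545811],
       [  0.        , 436.38165953, 194.39676721],
       [  0.        ,   0.        ,   1.        ]]), 'dist': array([-0.1445295,  0.       ,  0.       ,  0.       ,  0.       ]), 'xyz': array([ 0.39677485, -0.00949658,  1.52377242]), 'orientation': array([ 0.09692133, -0.08185199, -1.54694858])}
wrist {'K': array([[292.63438985,   0.        , 253.77112026],
       [  0.        , 292.63438985, 198.18637176],
       [  0.        ,   0.        ,   1.        ]]), 'dist': array([-0.07371346,  0.        ,  0.        ,  0.        ,  0.        ]), 'xyz': array([ 0.31670212, -0.54309357,  0.38504442]), 'orientation': array([-0.24506951,  0.1621329 , -1.15187377])}
{'clock': 0.1, 'joints': array([ 1.05740763,  0.43516669,  0.02499074,  1.57399831, -0.01158977,
        1.13402187, -0.07505373]), 'dq': array([-0.00042951, -0.00311137,  0.00033499, -0.00304964,  0.00140921,
        0.00084116,  0.0001195 ]), 'joint_efforts': array([ 3.22723659e-03, -6.69131541e+01,  9.88004319e-01, -3.15146434e+01,
       -6.05121371e-02,  3.74553446e-02,  7.86168357e-05]), 'position': array([ 0.24933624, -0.57260527,  0.22601837]), 'ee_rot': array([-3.07421703e+00, -6.40403577e-01,  6.89438517e-04]), 'force': array([ 0.38633791, -0.50742049, -0.45257827]), 'ft_torque': array([-0.00091278, -0.02219747,  0.0155342 ]), 'gripper_force': 0.0, 'width': 0.9997901835382138}
```

View pics/s0.png

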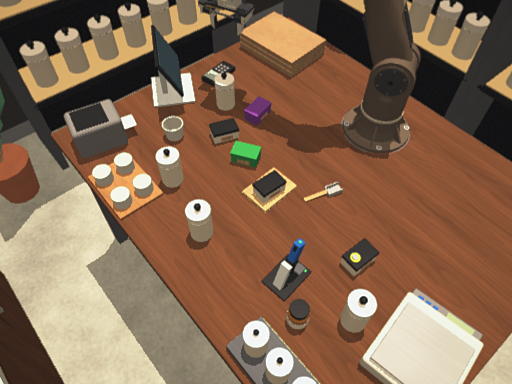

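View pics/t0.png

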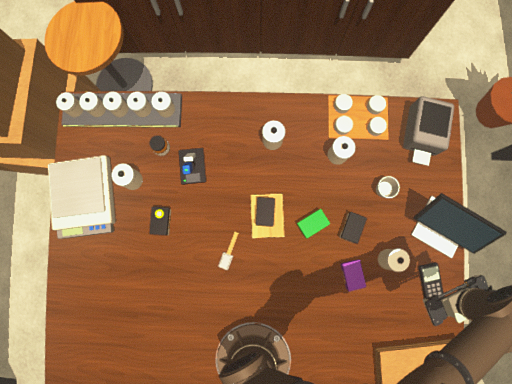

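The scene picture shows the block with its tin at (269,185) and the logger tin at (358,257). The stand is at (287,278) and the jar at (298,313). 

Candidates for tin_plain, by top-picture pixel:
- black-lid tin at (352,227)
- green at (314,222), excluded by colour
- purple at (354,275), excluded by colour
- logger tin at (159,220), has the yellow logger
- base tin at (265,211), already on the block

I choose (352,227) and will check it in a close crop while I measure.

```bash
python3 - <<'E'
from h import *
t=cv2.imread('pics/t0.png'); C=cam('top')
def crop(c,s=40): 
    return cv2.resize(t[c[1]-s:c[1]+s,c[0]-s:c[0]+s],(380,380)[:2] if 0 else (290,290),interpolation=cv2.INTER_CUBIC)
cv2.imwrite('pics/c0.png',np.vstack([np.hstack([crop((352,227)),crop((265,213))]),np.hstack([crop((159,220)),crop((191,166))])]))
hsv=cv2.cvtColor(t,cv2.COLOR_BGR2HSV)
for n,c,z in(('plain',(352,227),.05),('base',(265,211),.062),('logger',(159,220),.05)):
    m=np.zeros(t.shape[:2],np.uint8); s=24
    x,y=c; m[y-s:y+s,x-s:x+s]=((t[y-s:y+s,x-s:x+s].max(2)<62))*255
    cs=cv2.findContours(m,cv2.RETR_EXTERNAL,cv2.CHAIN_APPROX_NONE)[0]
    k=max(cs,key=cv2.contourArea)
    P=plane('top',k.reshape(-1,2),z,C)[:,:2]
    r=cv2.minAreaRect((P*1000).astype(np.float32)); print(n,r,cv2.boundingRect(k))
y=cv2.inRange(hsv,(22,120,120),(35,255,255)); 
m=cv2.moments(y[200:235,140:180]);print(plane('top',[[140+m['m10']/m['m00'],200+m['m01']/m['m00']]],.054,C))
s=cv2.imread('pics/s0.png')
for n,c,z in(('plain',(224,130),.05),('base',(269,183),.062),('logger',(359,254),.05)):
    m=np.zeros(s.shape[:2],np.uint8); q=22
    a,b=c; m[b-q:b+q,a-q:a+q]=((s[b-q:b+q,a-q:a+q].max(2)<62))*255
    k=max(cv2.findContours(m,cv2.RETR_EXTERNAL,cv2.CHAIN_APPROX_NONE)[0],key=cv2.contourArea)
    P=plane('scene',k.reshape(-1,2),z)[:,:2]; print('scene',n,cv2.minAreaRect((P*1000).astype(np.float32)))
E
```

```text
plain ((432.06512451171875, -290.7490234375), (3.37641978263855, 0.0), -179.69912719726562) (341, 235, 1, 2)Traceback (most recent call last):
  File "<stdin>", line 11, in <module>
ValueError: max() iterable argument is empty
```

View pics/c0.png

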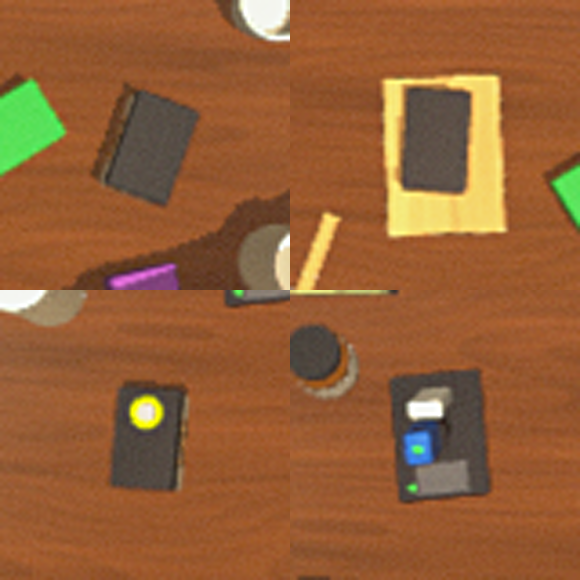

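The crop confirms it: a plain dark lid with cream sides at (352,227). The base tin on the block, the logger tin with its yellow ring, and the stand with blue wand also show. The lids are grey, about 60 to 65, so I'll mask on low saturation.

```bash
cat > lids.py <<'E'
from h import *
def lid(im,n,c,z,C=None,q=24,vmax=95):
    h=cv2.cvtColor(im,cv2.COLOR_BGR2HSV); m=((h[...,1]<75)&(h[...,2]<vmax)).astype(np.uint8)*255
    k=np.zeros_like(m); a,b=c; k[max(0,b-q):b+q,max(0,a-q):a+q]=1; m*=k
    m=cv2.morphologyEx(m,cv2.MORPH_OPEN,np.ones((3,3),np.uint8))
    k=max(cv2.findContours(m,cv2.RETR_EXTERNAL,cv2.CHAIN_APPROX_NONE)[0],key=cv2.contourArea)
    P=plane(n,k.reshape(-1,2),z,C)[:,:2]*1000
    return np.array(cv2.boxPoints(cv2.minAreaRect(P.astype(np.float32)))),cv2.minAreaRect(P.astype(np.float32))
E
python3 - <<'E'
from lids import *
for v,f,L in(('top','t0',((352,227),(265,211),(159,220),(191,166))),('scene','s0',((224,130),(269,183),(359,254)))):
    im=cv2.imread(f'pics/{f}.png')
    for c,z,n in zip(L,(.05,.062,.05,.008),('plain','base','logger','stand')):
        print(v,n,np.round(lid(im,v,c,z)[1][0],1),np.round(lid(im,v,c,z)[1][1],1),round(lid(im,v,c,z)[1][2],1))
t=cv2.imread('pics/t0.png');h=cv2.cvtColor(t,cv2.COLOR_BGR2HSV)
y=cv2.inRange(h,(22,120,120),(35,255,255)); 
m=cv2.moments(y[200:235,140:180]);print('logger',plane('top',[[140+m['m10']/m['m00'],200+m['m01']/m['m00']]],.054))
B=cv2.inRange(h,(100,150,60),(125,255,255));m=cv2.moments(B[140:190,170:210]);bt=[170+m['m10']/m['m00'],140+m['m01']/m['m00']]
print('blue top',bt)
E
```

```text
top plain [ 460.8 -333.2] [59.4 92.3] 69.8
top base [522.3 -23.1] [60.8 37. ] 1.1
top logger [469.1 329.7] [85.2 58.5] 1.6
top stand [668.9 230.1] [119.  86.] 6.2
scene plain [ 465.9 -326.8] [68.2 95.4] 69.5
scene base [513.6 -24.5] [65.5 94.9] 87.0
scene logger [474.1 334.2] [62.2 96.7] 87.2
logger [[0.49314298 0.3286229  0.054     ]]
blue top [186.21428571428572, 168.76785714285714]
```

```bash
cat > go.py <<'E'
from h import *
def to(p,yaw=None,zdir=(0,0,-1)):
    """print shift (tool axes, 0.3 m units) then total turn (0.12 rad units) to TCP p, tool y at angle yaw (mod pi)"""
    s=arm.observe(); A=R.from_rotvec(s['ee_rot']); M=A.as_matrix(); z=np.array(zdir)/np.linalg.norm(zdir)
    print('pos',s['position'].round(4),'q7',s['joints'][6].round(2),'yaw',np.degrees(np.arctan2(M[1,1],M[0,1])).round(1),'tool z',M[:,2].round(4),'F',s['force'].round(2),'w',round(s['width'],3),'t',round(s['clock'],2))
    d=(np.array(p)-s['position']); print('slide total',(M.T@d/.3).round(4),'dist',np.linalg.norm(d).round(3))
    if yaw is not None:
        best=None
        for k in(0,np.pi):
            y=np.array([np.cos(yaw+k),np.sin(yaw+k),0]); y-=z*(y@z); y/=np.linalg.norm(y)
            T=R.from_matrix(np.c_[np.cross(y,z),y,z]); r=(A.inv()*T).as_rotvec()
            if best is None or np.linalg.norm(r)<np.linalg.norm(best[0]): best=(r,T)
        r,T=best
        print('dr total',(r/.12).round(3),'| slide total if turned first',(T.as_matrix().T@d/.3).round(4))
E
python3 -c "
from go import *
to([.463,-.330,.2],np.radians(69.8))"
```

```text
pos [ 0.2493 -0.5726  0.226 ] q7 -0.08 yaw -66.5 tool z [-7.0e-04  1.3e-03 -1.0e+00] F [ 0.39 -0.51 -0.45] w 1.0 t 0.1
slide total [ 0.9759 -0.4569  0.0872] dist 0.324
dr total [-1.100e-02  6.000e-03  6.361e+00] | slide total if turned first [ 0.3892 -1.0049  0.0867]
```

```bash
python3 -m pendant '{"slide":[[0.122,-0.057,0.011],[0.122,-0.057,0.011],[0.122,-0.057,0.011],[0.122,-0.057,0.011],[0.122,-0.057,0.011],[0.122,-0.057,0.011],[0.122,-0.057,0.011],[0.122,-0.057,0.011],[0,0,0],[0,0,0]],"dr":[[0,0,0],[0,0,0],[0,0,0],[0,0,0],[0,0,0],[0,0,0],[0,0,0],[0,0,0],[0,0,1],[0,0,1]],"claw":[1,1,1,1,1,1,1,1,1,1]}' 20
python3 -m pendant '{"slide":[[0,0,0],[0,0,0],[0,0,0],[0,0,0],[0,0,0],[0,0,0],[0,0,0]],"dr":[[0,0,1],[0,0,1],[0,0,1],[0,0,1],[0,0,0.36],[0,0,0],[0,0,0]],"claw":[1,1,1,1,1,1,1]}'
python3 - <<'E'
from go import *
to([.463,-.330,.2],np.radians(69.8))
im,C=snap('wrist','w1.png'); print(proj('wrist',[[.463,-.33,.05]],C))
E
```

```text
clock: 1.1
position: [0.4642, -0.3289, 0.1998]
ee_rot: [-3.129, -0.265, 0.001]
force: [0.3, -0.7, -0.8]
width: 1.002
gripper_force: 0.0
clock: 1.8
position: [0.4633, -0.3305, 0.2001]
ee_rot: [-3.093, 0.548, 0.001]
force: [-0.4, 0.4, -0.3]
width: 1.002
gripper_force: 0.0
pos [ 0.4633 -0.3305  0.2001] q7 -1.36 yaw -110.1 tool z [-4.e-04  2.e-04 -1.e+00] F [-0.39  0.43 -0.27] w 1.002 t 1.8
slide total [-0.0015 -0.0014  0.0004] dist 0.001
dr total [-0.     0.004  0.015] | slide total if turned first [-0.0015 -0.0014  0.0004]
[[253.39756817 185.45532718]]
```

View pics/w1.png

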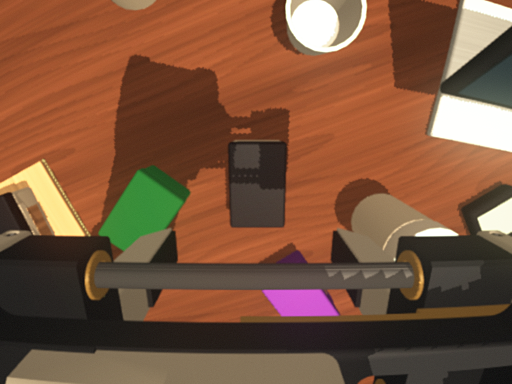

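The wrist view shows the chosen tin centred at (257,184), square to the fingers, with canister_d at (390,225), the green tin at left and the purple one below. Next I'll measure the lid precisely and check gripper-body clearances.

```bash
python3 - <<'E'
from lids import *
im=cv2.imread('pics/w1.png'); C=cam('wrist')
b,r=lid(im,'wrist',(257,184),.05,C,q=48,vmax=100); print(r)
P=plane('wrist',[[229,141],[286,141],[229,227],[285,227]],.05,C)*1000; print(P.round(1),P.mean(0))
s=arm.observe(); M=R.from_rotvec(s['ee_rot']).as_matrix()
for n,uv,z,c in(('can_d',(397,259),.14,s['position']),('can_lft',(124,174),.14,[.469,.330,0]),('purple',(352,272),.05,s['position']),('green',(314,222),.05,s['position']),('can_342',(343,148),.14,s['position'])):
    p=plane('top',[uv],z)[0]; d=p-c; print(n,p.round(3),(M.T@d).round(3))
E
```

```text
((442.9369812011719, -327.048828125), (57.74491882324219, 51.90573501586914), 69.88623809814453)
[[ 516.6 -322.5   50. ]
 [ 496.2 -378.4   50. ]
 [ 427.2 -287.5   50. ]
 [ 405.4 -347.    50. ]] [ 461.32501818 -333.88548106   50.        ]
can_d [ 0.358 -0.455  0.14 ] [-0.056  0.153  0.06 ]
can_lft [0.613 0.431 0.14 ] [ 0.101 -0.144 -0.14 ]
purple [ 0.31  -0.329  0.05 ] [-0.144  0.051  0.15 ]
green [ 0.476 -0.198  0.05 ] [-0.033 -0.128  0.15 ]
can_342 [ 0.713 -0.28   0.14 ] [ 0.218 -0.133  0.06 ]
```

```bash
python3 -m pendant '{"slide":[[-0.002,0.013,0.1],[0,0,0.12],[0,0,0.12],[0,0,0.12],[0,0,0.1],[0,0,0.04],[0,0,0.023],[0,0,0],[0,0,0],[0,0,0]],"dr":[[0,0,0],[0,0,0],[0,0,0],[0,0,0],[0,0,0],[0,0,0],[0,0,0],[0,0,0],[0,0,0],[0,0,0]],"claw":[1,1,1,1,1,1,1,1,0.5,0]}' 25
python3 -m pendant '{"slide":[[0,0,0],[0,0,0],[0,0,0],[0,0,0],[0,0,0],[0,0,-0.05],[0,0,-0.15],[0,0,-0.15],[0,0,-0.15],[0,0,-0.15]],"dr":[[0,0,0],[0,0,0],[0,0,0],[0,0,0],[0,0,0],[0,0,0],[0,0,0],[0,0,0],[0,0,0],[0,0,0]],"claw":[0,0,0,0,0,0,0,0,0,0]}' 25
python3 - <<'E'
from go import *
to([.4,-.1,.25],np.radians(0))
E
```

```text
clock: 2.85
position: [0.4624, -0.3347, 0.0148]
ee_rot: [3.092, -0.551, 0.003]
force: [0.4, -0.1, 0.3]
width: 0.873
gripper_force: 0.0
clock: 3.85
position: [0.4608, -0.3338, 0.2099]
ee_rot: [-3.093, 0.551, 0.002]
force: [1.4, 0.1, -3.1]
width: 0.675
gripper_force: 25.0
pos [ 0.4608 -0.3338  0.2099] q7 -1.35 yaw -110.2 tool z [-9.e-04  4.e-04 -1.e+00] F [ 1.36  0.09 -3.1 ] w 0.675 t 3.85
slide total [-0.4594 -0.6614 -0.1331] dist 0.245
dr total [4.0000e-03 8.0000e-03 1.0152e+01] | slide total if turned first [-0.7793  0.2026 -0.1336]
```

```bash
python3 - <<'E'
from go import *
to([.40,-.024,.25],np.radians(87))
t,C=snap('top','t1.png'); s,_=snap('scene','s1.png')
from lids import lid
print(lid(t,'top',(265,211),.062,q=30),lid(s,'scene',(269,183),.062)[1])
E
```

```text
pos [ 0.4608 -0.3338  0.2099] q7 -1.35 yaw -110.2 tool z [-9.e-04  4.e-04 -1.e+00] F [ 1.36  0.09 -3.1 ] w 0.675 t 3.85
slide total [-0.5468 -0.8992 -0.133 ] dist 0.318
dr total [-2.000e-03  8.000e-03 -2.502e+00] | slide total if turned first [-0.2564 -1.0206 -0.1336]
(array([[504.03406  , -42.64494  ],
       [551.11096  , -47.47214  ],
       [555.1942   ,  -7.650177 ],
       [508.1173   ,  -2.8229752]], dtype=float32), ((529.6141357421875, -25.147558212280273), (40.030765533447266, 47.323707580566406), 84.14542388916016)) ((513.6214599609375, -24.203838348388672), (63.70890808105469, 94.87779235839844), 86.99771118164062)
```

```bash
python3 -m pendant '{"slide":[[-0.068,-0.112,-0.017],[-0.068,-0.112,-0.017],[-0.068,-0.112,-0.017],[-0.068,-0.112,-0.017],[-0.068,-0.112,-0.017],[-0.068,-0.112,-0.017],[-0.068,-0.112,-0.017],[-0.071,-0.115,-0.014],[0,0,0],[0,0,0]],"dr":[[0,0,0],[0,0,0],[0,0,0],[0,0,0],[0,0,0],[0,0,0],[0,0,0],[0,0,-1],[0,0,-1],[0,0,-0.5]],"claw":[0,0,0,0,0,0,0,0,0,0]}' 25
python3 -m pendant '{"slide":[[0,0,0],[0,0,0]],"dr":[[0,0,0],[0,0,0]],"claw":[0,0]}'
python3 - <<'E'
from go import *
to([.5136,-.0242,.2],np.radians(87))
snap('wrist','w2.png')
E
```

```text
clock: 4.95
position: [0.3997, -0.0231, 0.2477]
ee_rot: [3.141, -0.07, -0.001]
force: [0.1, -0.1, -3.7]
width: 0.674
gripper_force: 25.0
clock: 5.15
position: [0.4001, -0.0246, 0.2478]
ee_rot: [3.14, -0.086, -0.002]
force: [-0.3, -0.8, -2.8]
width: 0.672
gripper_force: 25.0
pos [ 0.4001 -0.0246  0.2478] q7 -1.71 yaw -93.1 tool z [-1.1e-03 -1.0e-04 -1.0e+00] F [-0.33 -0.78 -2.78] w 0.672 t 5.15
slide total [ 0.3777 -0.022   0.1588] dist 0.123
dr total [ 0.001  0.009 -0.021] | slide total if turned first [ 0.3776 -0.0211  0.1592]
```

View pics/w2.png

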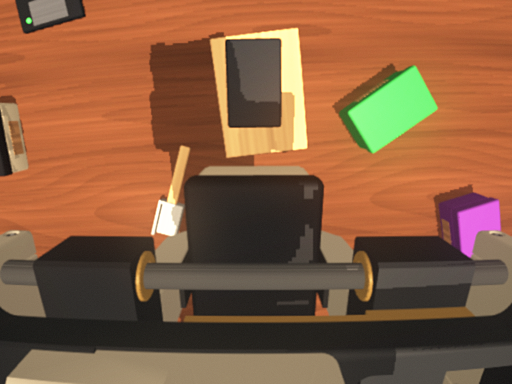

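The wrist picture shows the base lid at about (226..281, 39..128) on the block, and the held tin's lid with its far edge at row 176, columns 187..322.

```bash
python3 - <<'E'
from go import *
im=cv2.imread('pics/w2.png'); C=cam('wrist')
h=cv2.cvtColor(im,cv2.COLOR_BGR2HSV)
m=((h[...,2]<85)&(h[...,1]<110)).astype(np.uint8)
def edge(pts):
    vx,vy,x,y=cv2.fitLine(np.array(pts,np.float32),cv2.DIST_HUBER,0,.01,.01).ravel(); return np.cross([x,y,1],[x+vx,y+vy,1])
def X(a,b): p=np.cross(a,b); return p[:2]/p[2]
# base: scan from centre (253,84)
cx,cy=253,84
def run(x,y,dx,dy):
    k=0
    while m[y,x] or m[y+dy,x+dx]: x+=dx;y+=dy
    return [x-dx*.5,y-dy*.5]
L=edge([run(cx,y,-1,0) for y in range(52,116,3)]);Rr=edge([run(cx,y,1,0) for y in range(52,116,3)])
T=edge([run(x,cy,0,-1) for x in range(236,272,3)]);B=edge([run(x,cy,0,1) for x in range(236,272,3)])
q=np.array([X(L,T),X(Rr,T),X(Rr,B),X(L,B)]);print(q.round(1))
P=plane('wrist',q,.062,C)[:,:2];c=P.mean(0);ax=(P[0]+P[1]-P[2]-P[3])/2;print('base',(P*1000).round(1),c.round(4),'len',np.linalg.norm(ax),'wid',np.linalg.norm(P[0]-P[1]),'yaw',np.degrees(np.arctan2(ax[1],ax[0])))
cx,cy=255,210
L=edge([run(cx,y,-1,0) for y in range(190,225,3)]);Rr=edge([run(cx,y,1,0) for y in range(190,225,3)]);T=edge([run(x,cy,0,-1) for x in range(205,305,5)])
q=np.array([X(L,T),X(Rr,T)]);print(q.round(1))
s=arm.observe();z=s['position'][2]+.037
P=plane('wrist',q,z,C)[:,:2];e=P.mean(0);print('held',(P*1000).round(1),'wid',np.linalg.norm(P[0]-P[1]),'offset of far edge from TCP',(e-s['position'][:2]).round(4))
w=P[0]-P[1];print('held yaw',np.degrees(np.arctan2(-w[0],w[1])))
E
```

```text
[[253.5  84.1]
 [260.8  84.6]
 [258.5  80.5]
 [253.5  90.8]]
base [[507.3 -30.1]
 [506.3 -38.2]
 [510.8 -35.8]
 [500.1 -29.7]] [ 0.5061 -0.0334] len 0.0019140569208947157 wid 0.008185908130753702 yaw -45.894147712514254
[[183.2 174. ]
 [298.2 182.6]]
held [[451.2   2.8]
 [444.8 -46. ]] wid 0.04915619447012947 offset of far edge from TCP [0.0477 0.003 ]
held yaw -7.533911901657712
```

```bash
cat > meas.py <<'E'
from go import *
def edge(pts):
    vx,vy,x,y=cv2.fitLine(np.array(pts,np.float32),cv2.DIST_HUBER,0,.01,.01).ravel(); return np.cross([x,y,1],[x+vx,y+vy,1])
def X(a,b): p=np.cross(a,b); return p[:2]/p[2]
def mask(im):
    b=cv2.GaussianBlur(im,(3,3),0).astype(int); m=((b.max(2)-b.min(2)<22)&(b.max(2)<85)).astype(np.uint8)
    return cv2.morphologyEx(m,cv2.MORPH_CLOSE,np.ones((3,3),np.uint8))
def run(m,x,y,dx,dy):
    while m[y,x] or m[y+dy,x+dx] or m[y+2*dy,x+2*dx]: x+=dx;y+=dy
    return [x-dx*.5,y-dy*.5]
def quad(m,cx,cy,hx,hy,bottom=True):
    ys=range(cy-hy,cy+hy,3); xs=range(cx-hx,cx+hx,3)
    L=edge([run(m,cx,y,-1,0) for y in ys]);r=edge([run(m,cx,y,1,0) for y in ys]);T=edge([run(m,x,cy,0,-1) for x in xs])
    if not bottom: return np.array([X(L,T),X(r,T)])
    B=edge([run(m,x,cy,0,1) for x in xs]); return np.array([X(L,T),X(r,T),X(r,B),X(L,B)])
def rect(P):
    P=P[:,:2];ax=(P[0]+P[1]-P[2]-P[3])/2
    return P.mean(0).round(4),'len',np.linalg.norm(ax).round(4),'wid',np.linalg.norm(P[0]-P[1]).round(4),'yaw',np.degrees(np.arctan2(ax[1],ax[0])).round(2)
E
python3 - <<'E'
from meas import *
im=cv2.imread('pics/w2.png'); C=cam('wrist'); m=mask(im)
q=quad(m,253,84,16,30);print(q.round(1)); print('base',rect(plane('wrist',q,.062,C)))
q=quad(m,255,208,50,18,False);print(q.round(1))
s=arm.observe();P=plane('wrist',q,s['position'][2]+.037,C)[:,:2];w=P[0]-P[1]
print('held',P.round(4),'wid',np.linalg.norm(w),'edge-TCP',(P.mean(0)-s['position'][:2]).round(4),'yaw',np.degrees(np.arctan2(-w[0],w[1])))
E
```

```text
[[253.5  84.1]
 [252.5  84. ]
 [252.5  89.7]
 [253.5  87.3]]
base (array([ 0.505 , -0.0294]), 'len', np.float64(0.0048), 'wid', np.float64(0.0011), 'yaw', np.float64(-3.17))
[[199.7 172.2]
 [299.  186.9]]
held [[ 0.4516 -0.0044]
 [ 0.4429 -0.0463]] wid 0.04282765356788995 edge-TCP [ 0.0469 -0.0007] yaw -11.751112837064253
```

```bash
python3 - <<'E'
import cv2,numpy as np
im=cv2.imread('pics/w2.png')
print(im[84,210:296:4].tolist()); print(im[28:140:5,250].tolist()); print(im[205,176:334:6].tolist())
E
```

```text
[[36, 61, 113], [35, 61, 112], [119, 200, 245], [119, 198, 244], [74, 128, 182], [47, 54, 62], [50, 55, 62], [49, 53, 61], [78, 86, 97], [76, 84, 97], [79, 89, 101], [78, 89, 102], [78, 89, 102], [82, 93, 107], [77, 89, 102], [80, 93, 109], [84, 95, 112], [80, 93, 110], [182, 255, 255], [183, 251, 255], [181, 250, 255], [182, 251, 255]]
[[66, 113, 204], [99, 176, 243], [114, 195, 252], [75, 82, 91], [76, 81, 91], [75, 82, 94], [77, 84, 94], [76, 84, 96], [80, 87, 99], [76, 85, 97], [76, 84, 96], [77, 87, 101], [78, 89, 99], [80, 88, 102], [78, 90, 103], [48, 55, 68], [47, 55, 68], [48, 56, 69], [45, 54, 69], [46, 55, 70], [111, 187, 248], [116, 194, 242], [115, 194, 243]]
[[143, 170, 189], [93, 113, 128], [43, 52, 66], [42, 52, 65], [43, 50, 61], [38, 46, 56], [40, 45, 54], [37, 42, 50], [37, 41, 48], [36, 39, 45], [37, 40, 47], [35, 38, 43], [37, 40, 47], [35, 39, 44], [36, 39, 44], [36, 40, 47], [34, 39, 45], [35, 40, 48], [34, 40, 48], [36, 40, 49], [34, 38, 49], [34, 38, 49], [34, 39, 52], [36, 40, 55], [29, 35, 47], [60, 106, 197], [62, 106, 197]]
```

```bash
sed -i 's/<22)&(b.max(2)<85)/<36)\&(b.max(2)<118)/' meas.py
cat > m2.py <<'E'
from meas import *
im=cv2.imread('pics/w2.png'); C=cam('wrist'); m=mask(im)
q=quad(m,253,84,16,30);print(q.round(1)); print('base',rect(plane('wrist',q,.062,C)))
q=quad(m,255,208,50,18,False);print(q.round(1))
s=arm.observe();P=plane('wrist',q,s['position'][2]+.037,C)[:,:2];w=P[0]-P[1]
print('held',P.round(4),'wid',np.linalg.norm(w),'edge-TCP',(P.mean(0)-s['position'][:2]).round(4),'yaw',np.degrees(np.arctan2(-w[0],w[1])))
E
python3 m2.py
```

```text
[[225.8  39.5]
 [279.5  39.5]
 [279.5 125.1]
 [228.4 126.1]]
base (array([ 0.5078, -0.0299]), 'len', np.float64(0.0919), 'wid', np.float64(0.0582), 'yaw', np.float64(-2.24))
[[183.8 175.5]
 [323.4 175.5]]
held [[ 0.4505  0.0026]
 [ 0.4473 -0.0568]] wid 0.059478587866830045 edge-TCP [ 0.0486 -0.0025] yaw -3.136205357255818
```

```bash
python3 - <<'E'
from meas import *
print('top',plane('top',[[265.4,211.3]],.062))
for f,n,L in(('t0','top',((265,211,.062,7),(352,227,.05,7),(159,225,.05,7))),('s0','scene',((269,183,.062,6),(358,255,.05,6)))):
    im=cv2.imread(f'pics/{f}.png');m=mask(im)
    for x,y,z,k in L:
        nl,lab,st,ce=cv2.connectedComponentsWithStats(m[y-30:y+30,x-30:x+30]); j=lab[30,30]
        print(n,(x,y),st[j],'area ctr',ce[j]+[x-30,y-30],plane(n,[ce[j]+[x-30,y-30]],z).round(4))
im=cv2.imread('pics/s0.png');cv2.imwrite('pics/c1.png',np.hstack([cv2.resize(im[158:218,239:299],(390,390),interpolation=cv2.INTER_CUBIC),cv2.resize(im[228:288,328:388],(390,390),interpolation=cv2.INTER_CUBIC)]))
E
```

```text
top [[ 0.50794047 -0.0331565   0.062     ]]
top (265, 211) [ 22  17  17  27 419] area ctr [264.83293556 211.0477327 ] [[ 0.5087 -0.0312  0.062 ]]
top (352, 227) [ 19  16  25  30 478] area ctr [353.03556485 227.28870293] [[ 0.4605 -0.3319  0.05  ]]
top (159, 225) [ 21  12  20  28 374] area ctr [159.40641711 222.0802139 ] [[0.4638 0.3266 0.05  ]]
scene (269, 183) [ 14  18  33  27 495] area ctr [268.87474747 183.98383838] [[ 0.5155 -0.0229  0.062 ]]
scene (358, 255) [   0    0   60   60 3041] area ctr [356.90595199 254.4991779 ] [[0.4819 0.3284 0.05  ]]
```

View pics/c1.png

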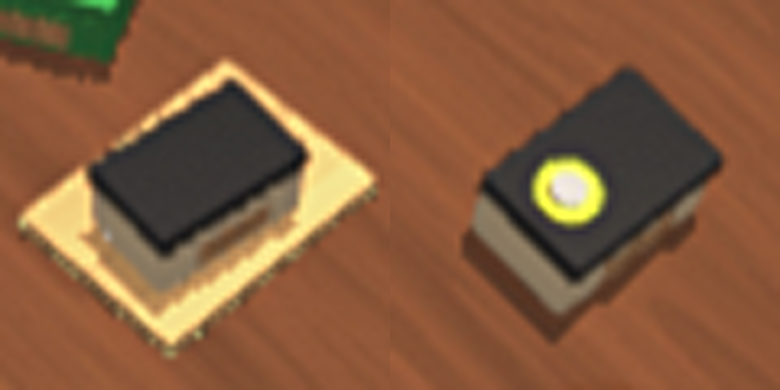

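The scene crop shows the base lid centred near (269.5,183) in full-picture pixels. The scene camera has a consistent bias of about 5 to 7 mm against the tin I already gripped, while top and wrist agree on the base tin at (0.508, -0.030).

```bash
python3 - <<'E'
from go import *
to([.5065,-.0303,.2478],np.radians(87.3))
E
```

```text
pos [ 0.4003 -0.0246  0.2479] q7 -1.71 yaw -93.1 tool z [-9.e-04 -0.e+00 -1.e+00] F [ 0.05 -0.13 -3.2 ] w 0.672 t 5.2
slide total [ 3.546e-01 -5.000e-04 -1.000e-04] dist 0.106
dr total [ 0.     0.007 -0.065] | slide total if turned first [3.546e-01 2.300e-03 2.000e-04]
```

```bash
python3 -m pendant '{"slide":[[0.089,0,0],[0.089,0,0],[0.089,0,0],[0.0876,0,0],[0,0,0],[0,0,0.12],[0,0,0.12],[0,0,0.12],[0,0,0.12],[0,0,0.06]],"dr":[[0,0,0],[0,0,0],[0,0,0],[0,0.007,0],[0,0,0],[0,0,0],[0,0,0],[0,0,0],[0,0,0],[0,0,0]],"claw":[0,0,0,0,0,0,0,0,0,0]}' 25
python3 -m pendant '{"slide":[[0,0,0.01],[0,0,0],[0,0,0]],"dr":[[0,0,0],[0,0,0],[0,0,0]],"claw":[0,0,0]}'
python3 - <<'E'
from go import *
to([.5065,-.0303,.075],np.radians(87.3))
E
```

```text
clock: 6.2
position: [0.5045, -0.0303, 0.0834]
ee_rot: [3.14, -0.085, -0.006]
force: [0.5, 0.2, -3.1]
width: 0.672
gripper_force: 25.0
clock: 6.5
position: [0.5077, -0.03, 0.0845]
ee_rot: [-3.14, 0.083, -0.004]
force: [0.8, 0.4, -2.4]
width: 0.674
gripper_force: 25.0
pos [ 0.5077 -0.03    0.0845] q7 -1.74 yaw -93.0 tool z [ 2.7e-03 -1.0e-04 -1.0e+00] F [ 0.78  0.42 -2.38] w 0.674 t 6.5
slide total [-0.0042  0.0011  0.0317] dist 0.01
dr total [-0.001 -0.023 -0.049] | slide total if turned first [-0.0041  0.0011  0.0317]
```

```bash
python3 -m pendant '{"slide":[[-0.004,0,0.01],[0,0,0.01],[0,0,0.005],[0,0,0]],"dr":[[0,-0.02,0],[0,0,0],[0,0,0],[0,0,0]],"claw":[0,0,0,0]}'
python3 -m pendant '{"slide":[[0,0,0.005],[0,0,0],[0,0,0]],"dr":[[0,0,0],[0,0,0],[0,0,0]],"claw":[0,0,0]}'
```

```text
clock: 6.9
position: [0.5058, -0.0299, 0.076]
ee_rot: [3.141, -0.082, -0.002]
force: [-0.7, 0.9, -0.5]
width: 0.676
gripper_force: 25.0
clock: 7.2
position: [0.5059, -0.0299, 0.0759]
ee_rot: [3.14, -0.082, -0.001]
force: [-6.7, -0.5, 20.1]
width: 0.672
gripper_force: 25.0
```

```bash
python3 -m pendant '{"slide":[[0,0,-0.004],[0,0,0]],"dr":[[0,0,0],[0,0,0]],"claw":[0,0]}'
python3 -m pendant '{"slide":[[0,0,0],[0,0,0],[0,0,0],[0,0,0],[0,0,0],[0,0,-0.05],[0,0,-0.12],[0,0,-0.12],[0,0,-0.12],[0,0,-0.12]],"dr":[[0,0,0],[0,0,0],[0,0,0],[0,0,0],[0,0,0],[0,0,0],[0,0,0],[0,0,0],[0,0,0],[0,0,0]],"claw":[0.8,0.9,1,1,1,1,1,1,1,1]}'
python3 -m pendant '{"slide":[[-0.12,0,0],[-0.12,0,0],[-0.12,0,0],[0,0,0],[0,0,0]],"dr":[[0,0,0],[0,0,0],[0,0,0],[0,0,0],[0,0,0]],"claw":[1,1,1,1,1]}'
python3 - <<'E'
from meas import *
to([.37,.33,.22],np.radians(87))
snap('wrist','w3.png')
E
```

```text
clock: 7.4
position: [0.506, -0.0299, 0.0759]
ee_rot: [-3.14, 0.082, 0.001]
force: [-2.6, 0.9, 7.7]
width: 0.675
gripper_force: 25.0
clock: 8.4
position: [0.5057, -0.0299, 0.236]
ee_rot: [-3.14, 0.082, 0.002]
force: [1.0, -0.7, 0.3]
width: 1.0
gripper_force: 0.0
clock: 8.9
position: [0.3981, -0.0243, 0.2351]
ee_rot: [3.14, -0.082, -0.0]
force: [0.4, -0.5, -0.5]
width: 0.998
gripper_force: 0.0
pos [ 0.3981 -0.0243  0.2351] q7 -1.71 yaw -93.0 tool z [-3.e-04 -2.e-04 -1.e+00] F [ 0.38 -0.52 -0.53] w 0.998 t 8.9
slide total [-0.1555 -1.1745  0.0502] dist 0.356
dr total [ 0.001  0.002 -0.001] | slide total if turned first [-0.1554 -1.1745  0.0503]
```

View pics/w3.png

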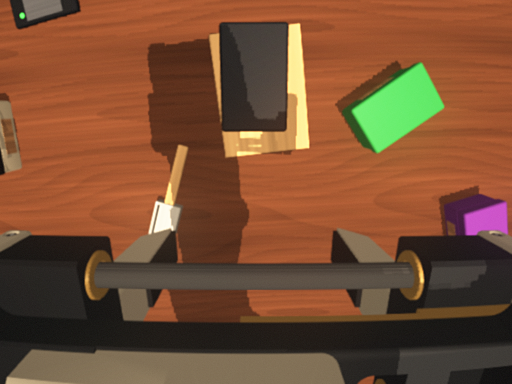

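The plain tin stands on the base tin, lid at (220..288, 22..131). Measuring it relative to the base estimate, and again with the top camera.

```bash
python3 - <<'E'
from meas import *
im=cv2.imread('pics/w3.png'); C=cam('wrist'); m=mask(im)
q=quad(m,254,78,20,36);print(q.round(1)); print('stack wrist',rect(plane('wrist',q,.112,C)))
t,_=snap('top','t2.png');s,_=snap('scene','s2.png')
for im,n,x,y in((t,'top',265,211),(s,'scene',270,170)):
    m=mask(im);nl,lab,st,ce=cv2.connectedComponentsWithStats(m[y-30:y+30,x-30:x+30]); j=lab[30,30]
    print(n,st[j],plane(n,[ce[j]+[x-30,y-30]],.112).round(4))
cv2.imwrite('pics/c2.png',np.hstack([cv2.resize(s[140:215,235:310],(400,400),interpolation=cv2.INTER_CUBIC),cv2.resize(t[180:240,235:295],(400,400),interpolation=cv2.INTER_CUBIC)]))
E
```

```text
[[218.9  22.5]
 [287.   22.5]
 [285.  129.5]
 [222.5 129.5]]
stack wrist (array([ 0.5057, -0.0293]), 'len', np.float64(0.093), 'wid', np.float64(0.0597), 'yaw', np.float64(-2.56))
top [ 21  16  19  27 427] [[ 0.5075 -0.0307  0.112 ]]
scene [ 13  20  35  38 727] [[ 0.5249 -0.0134  0.112 ]]
```

View pics/c2.png

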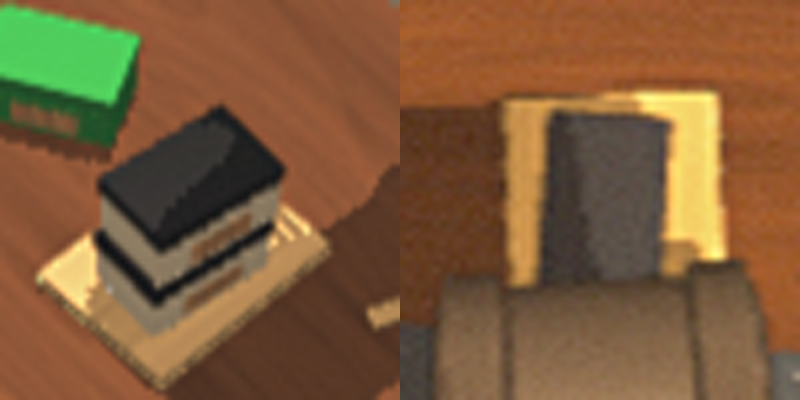

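The column looks square: the wrist view puts the plain tin about 2 mm off the base tin. On to the logger tin.

```bash
python3 -m pendant '{"slide":[[-0.0173,-0.1305,0],[-0.0173,-0.1305,0],[-0.0173,-0.1305,0],[-0.0173,-0.1305,0],[-0.0173,-0.1305,0],[-0.0173,-0.1305,0],[-0.0173,-0.1305,0.02],[-0.0173,-0.1305,0.02],[-0.0173,-0.1305,0.01],[0,0,0]],"dr":[[0,0,0],[0,0,0],[0,0,0],[0,0,0],[0,0,0],[0,0,0],[0,0,0],[0,0,0],[0,0,0],[0,0,0]],"claw":[1,1,1,1,1,1,1,1,1,1]}'
python3 -m pendant '{"slide":[[0,0,0],[0,0,0]],"dr":[[0,0,0],[0,0,0]],"claw":[1,1]}'
python3 - <<'E'
from meas import *
to([.469,.33,.1],np.radians(87))
im,C=snap('wrist','w4.png'); t,_=snap('top','t3.png')
print(proj('wrist',[[.469,.33,.05],[.493,.3286,.054]],C))
m=mask(im);h=cv2.cvtColor(im,cv2.COLOR_BGR2HSV);y=cv2.inRange(h,(22,110,90),(36,255,255))
n,lab,st,ce=cv2.connectedComponentsWithStats(y);
for j in range(1,n):
    if st[j][4]>60: print('yellow',st[j],ce[j])
n,lab,st,ce=cv2.connectedComponentsWithStats(m)
for j in range(1,n):
    if st[j][4]>500: print('dark',st[j],ce[j].round(1))
# wand pixels: blue blobs in top/scene pics
for f in('t0','s0'):
    q=cv2.cvtColor(cv2.imread(f'pics/{f}.png'),cv2.COLOR_BGR2HSV);b=cv2.inRange(q,(98,130,50),(128,255,255));n,lab,st,ce=cv2.connectedComponentsWithStats(b)
    for j in range(1,n):
        if st[j][4]>15: print(f,'blue',st[j],ce[j].round(1))
E
```

```text
clock: 10.05
position: [0.3687, 0.3361, 0.219]
ee_rot: [-3.137, 0.073, 0.006]
force: [-0.9, -1.2, -0.8]
width: 0.997
gripper_force: 0.0
clock: 10.25
position: [0.3705, 0.3292, 0.2193]
ee_rot: [3.14, -0.084, -0.003]
force: [1.2, -0.8, 1.0]
width: 1.003
gripper_force: 0.0
pos [0.3705 0.3292 0.2193] q7 -2.59 yaw -93.1 tool z [-2.1e-03 -8.0e-04 -1.0e+00] F [ 1.16 -0.77  0.99] w 1.003 t 10.25
slide total [ 0.3284 -0.0206  0.3971] dist 0.155
dr total [ 0.008  0.017 -0.011] | slide total if turned first [ 0.3276 -0.0198  0.3978]
[[248.11797905  91.01998986]
 [248.06607896  66.58808334]]
yellow [502   2   8  63 195] [504.82564103  22.94871795]
yellow [233  51  29  31 435] [246.84137931  65.68735632]
yellow [433 112  26  61 344] [445.82848837 143.26453488]
dark [ 217   44   59   93 4521] [246.5  93.9]
dark [    0   231   512   153 47822] [267.7 308. ]
t0 blue [182 162   9  12  67] [186.4 168.3]
s0 blue [287 239  18  24 199] [295.5 251.1]
```

View pics/w4.png

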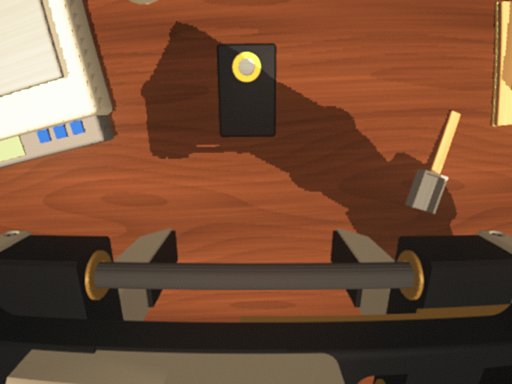

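The wrist view shows the logger tin at (217..276, 44..136) with the yellow ring at (247,66), towards the far (+x) end. The scale and the scoop are well clear.

```bash
python3 - <<'E'
from meas import *
im=cv2.imread('pics/w4.png'); C=cam('wrist'); m=mask(im)
q=quad(m,246,108,20,20)
q=quad(m,246,108,20,20); print(q.round(1)); 
# top edge from columns clear of the ring
T=edge([run(m,x,100,0,-1) for x in list(range(221,231))+list(range(263,272))])
L=edge([run(m,246,y,-1,0) for y in range(90,130,3)]);r=edge([run(m,246,y,1,0) for y in range(90,130,3)]);B=edge([run(m,x,108,0,1) for x in range(224,270,3)])
q=np.array([X(L,T),X(r,T),X(r,B),X(L,B)]);print(q.round(1));a=rect(plane('wrist',q,.05,C));print(a)
rg=plane('wrist',[[246.84,65.69]],.0535,C)[0];print('ring',rg.round(4), 'dist',np.linalg.norm(rg[:2]-a[0]))
to([*a[0],.1],np.radians(90+a[-1]))
E
```

```text
[[213.6  13.8]
 [275.5 139.1]
 [275.5 136.5]
 [219.9 136.5]]
[[215.4  44.7]
 [275.5  43.3]
 [275.5 136.5]
 [219.7 136.5]]
(array([0.4688, 0.3314]), 'len', np.float64(0.095), 'wid', np.float64(0.0623), 'yaw', np.float64(-2.01))
ring [0.4943 0.3295 0.0535] dist 0.025564317038206084
pos [0.3706 0.329  0.2197] q7 -2.59 yaw -93.1 tool z [-1.4e-03 -4.0e-04 -1.0e+00] F [-0.52 -0.03 -0.25] w 1.006 t 10.35
slide total [ 0.3269 -0.0261  0.3986] dist 0.155
dr total [ 0.004  0.012 -0.161] | slide total if turned first [ 0.3268 -0.0196  0.3991]
```

```bash
python3 -m pendant '{"slide":[[0.109,-0.008,0],[0.109,-0.008,0],[0.108,-0.008,0],[0,0,0.1],[0,0,0.14],[0,0,0.14],[0,0,0.14],[0,0,0.1],[0,0,0.04],[0,0,0.028]],"dr":[[0,0.012,0],[0,0,0],[0,0,0],[0,0,0],[0,0,0],[0,0,0],[0,0,0],[0,0,0],[0,0,0],[0,0,0]],"claw":[1,1,1,1,1,1,1,1,1,1]}'
python3 -m pendant '{"slide":[[0,0,0],[0,0,0],[0,0,0],[0,0,0],[0,0,0],[0,0,0],[0,0,0],[0,0,0],[0,0,0],[0,0,0]],"dr":[[0,0,0],[0,0,0],[0,0,0],[0,0,0],[0,0,0],[0,0,0],[0,0,0],[0,0,0],[0,0,0],[0,0,0]],"claw":[1,1,0.5,0,0,0,0,0,0,0]}' 25
python3 -m pendant '{"slide":[[0,0,-0.05],[0,0,-0.15],[0,0,-0.15],[0,0,-0.15],[0,0,-0.15],[0,0,-0.12],[0,0,0],[0,0,0]],"dr":[[0,0,0],[0,0,0],[0,0,0],[0,0,0],[0,0,0],[0,0,0],[0,0,0],[0,0,0]],"claw":[0,0,0,0,0,0,0,0]}' 25
python3 - <<'E'
from meas import *
to([.395,-.0245,.25],np.radians(87.2))
im,C=snap('wrist','w5.png');m=mask(im)
h=cv2.cvtColor(im,cv2.COLOR_BGR2HSV);y=cv2.inRange(h,(22,110,90),(36,255,255));n,lab,st,ce=cv2.connectedComponentsWithStats(y)
for j in range(1,n):
    if st[j][4]>200: print('yellow',st[j],ce[j])
E
```

```text
clock: 11.35
position: [0.4683, 0.3314, 0.0129]
ee_rot: [3.14, -0.084, -0.001]
force: [0.4, 0.5, 0.1]
width: 1.002
gripper_force: 0.0
clock: 12.35
position: [0.4681, 0.3321, 0.0135]
ee_rot: [3.14, -0.082, 0.0]
force: [-0.8, -1.2, 5.6]
width: 0.674
gripper_force: 25.0
clock: 13.15
position: [0.4679, 0.3321, 0.2451]
ee_rot: [-3.14, 0.082, -0.001]
force: [0.6, -1.8, -3.0]
width: 0.674
gripper_force: 25.0
pos [0.4679 0.3321 0.2451] q7 -2.48 yaw -93.0 tool z [ 1.e-03  7.e-04 -1.e+00] F [ 0.63 -1.81 -3.02] w 0.674 t 13.15
slide total [-0.1804  1.1998 -0.0175] dist 0.364
dr total [-0.006 -0.008 -0.03 ] | slide total if turned first [-0.1847  1.1991 -0.0165]
yellow [ 222  199   64   60 1430] [253.36573427 225.60839161]
```

```bash
python3 - <<'E'
from meas import *
im=cv2.imread('pics/w5.png'); C=cam('wrist'); m=mask(im); s=arm.observe(); p=s['position']
T=edge([run(m,x,187,0,-1) for x in range(205,305,4)]);L=edge([run(m,250,y,-1,0) for y in range(184,197,2)]);r=edge([run(m,250,y,1,0) for y in range(184,197,2)])
q=np.array([X(L,T),X(r,T)]);P=plane('wrist',q,p[2]+.037,C)[:,:2];w=P[0]-P[1]
M=R.from_rotvec(s['ee_rot']).as_matrix()
print(q.round(1),np.linalg.norm(w),'edge-TCP',(P.mean(0)-p[:2]).round(4),np.degrees(np.arctan2(-w[0],w[1])))
g=plane('wrist',[[253.4,228.6]],p[2]+.0405,C)[0]; print('ring rel TCP, tool',(M.T@(g-p)).round(4))
b=(h:=cv2.cvtColor(im,cv2.COLOR_BGR2HSV)); y=cv2.inRange(h,(22,110,90),(36,255,255)); c=max(cv2.findContours(y,0,1)[0],key=cv2.contourArea); print(cv2.minEnclosingCircle(c))
E
```

```text
[[183.5 168.7]
 [558.3 166.8]] 0.17165234372530613 edge-TCP [ 0.0498 -0.0586] -2.2553200209967774
ring rel TCP, tool [ 0.0259 -0.0003 -0.0405]
((253.5, 229.0), 32.066436767578125)
```

```bash
python3 - <<'E'
from go import *
to([.5035,-.0297,.245],np.radians(87.2))
E
```

```text
pos [0.4674 0.3315 0.2436] q7 -2.48 yaw -93.0 tool z [-0.0011 -0.001  -1.    ] F [-0.3  -0.51 -4.39] w 0.674 t 13.2
slide total [ 0.1833  1.1961 -0.0035] dist 0.363
dr total [ 0.009  0.009 -0.029] | slide total if turned first [ 0.1791  1.1968 -0.0045]
```

```bash
python3 -m pendant '{"slide":[[0.0183,0.12,0],[0.0183,0.12,0],[0.0183,0.12,0],[0.0183,0.12,0],[0.0183,0.12,0],[0.0183,0.12,0],[0.0183,0.12,0],[0.0183,0.12,0],[0.0183,0.12,0],[0.0183,0.116,-0.003]],"dr":[[0,0,0],[0,0,0],[0,0,0],[0,0,0],[0,0,0],[0,0,0],[0,0,0],[0,0,0],[0,0,0],[0,0,0]],"claw":[0,0,0,0,0,0,0,0,0,0]}' 25
python3 -m pendant '{"slide":[[0,0,0],[0,0,0],[0,0,0]],"dr":[[0,0,0],[0,0,0],[0,0,0]],"claw":[0,0,0]}'
python3 - <<'E'
from go import *
to([.5035,-.0297,.134],np.radians(87.2))
E
```

```text
clock: 14.2
position: [0.5025, -0.0308, 0.2432]
ee_rot: [3.14, -0.083, -0.006]
force: [-0.1, 0.4, -2.9]
width: 0.67
gripper_force: 25.0
clock: 14.5
position: [0.5033, -0.028, 0.2441]
ee_rot: [-3.14, 0.08, 0.004]
force: [-0.1, 0.4, -2.2]
width: 0.674
gripper_force: 25.0
pos [ 0.5033 -0.028   0.2441] q7 -1.74 yaw -92.9 tool z [-2.4e-03  6.0e-04 -1.0e+00] F [-0.07  0.42 -2.16] w 0.674 t 14.5
slide total [0.002  0.0059 0.367 ] dist 0.11
dr total [-0.004  0.02  -0.02 ] | slide total if turned first [0.0011 0.0057 0.367 ]
```

```bash
python3 -m pendant '{"slide":[[0.001,0.005,0.05],[0,0,0.09],[0,0,0.09],[0,0,0.08],[0,0,0.04],[0,0,0.017],[0,0,0],[0,0,0]],"dr":[[0,0.012,0],[0,0,0],[0,0,0],[0,0,0],[0,0,0],[0,0,0],[0,0,0],[0,0,0]],"claw":[0,0,0,0,0,0,0,0]}' 25
python3 -m pendant '{"slide":[[0,0,0.01],[0,0,0.008],[0,0,0],[0,0,0]],"dr":[[0,0,0],[0,0,0],[0,0,0],[0,0,0]],"claw":[0,0,0,0]}'
```

```text
clock: 15.3
position: [0.5051, -0.0303, 0.136]
ee_rot: [-3.14, 0.082, -0.004]
force: [0.1, 1.0, -2.7]
width: 0.676
gripper_force: 25.0
clock: 15.7
position: [0.5044, -0.0306, 0.1298]
ee_rot: [3.14, -0.083, 0.002]
force: [-0.1, -0.4, -2.7]
width: 0.675
gripper_force: 25.0
```

```bash
python3 -m pendant '{"slide":[[-0.003,0,0.006],[0,0,0.004],[0,0,0],[0,0,0]],"dr":[[0,0,0],[0,0,0],[0,0,0],[0,0,0]],"claw":[0,0,0,0]}'
python3 -m pendant '{"slide":[[0,0,0.003],[0,0,0],[0,0,0]],"dr":[[0,0,0],[0,0,0],[0,0,0]],"claw":[0,0,0]}'
```

```text
clock: 16.1
position: [0.5035, -0.0305, 0.1267]
ee_rot: [3.14, -0.082, 0.002]
force: [-0.1, 0.2, -2.8]
width: 0.675
gripper_force: 25.0
clock: 16.4
position: [0.5035, -0.0305, 0.1258]
ee_rot: [3.14, -0.082, 0.002]
force: [0.3, 0.2, -3.0]
width: 0.677
gripper_force: 25.0
```

```bash
python3 -m pendant '{"slide":[[0,0,0.003],[0,0,0],[0,0,0]],"dr":[[0,0,0],[0,0,0],[0,0,0]],"claw":[0,0,0]}'
```

```text
clock: 16.7
position: [0.5036, -0.0306, 0.1255]
ee_rot: [3.14, -0.082, 0.003]
force: [-2.2, -0.0, 5.3]
width: 0.671
gripper_force: 25.0
```

Contact, so I release, go up and back, and check the column from the wrist.

```bash
python3 -m pendant '{"slide":[[0,0,0],[0,0,0],[0,0,0],[0,0,0],[0,0,0],[0,0,-0.05],[0,0,-0.12],[0,0,-0.12],[0,0,-0.12],[0,0,-0.05]],"dr":[[0,0,0],[0,0,0],[0,0,0],[0,0,0],[0,0,0],[0,0,0],[0,0,0],[0,0,0],[0,0,0],[0,0,0]],"claw":[0.8,0.9,1,1,1,1,1,1,1,1]}'
python3 -m pendant '{"slide":[[-0.12,0,0],[-0.12,0,0],[-0.1,0,0],[0,0,0],[0,0,0],[0,0,0]],"dr":[[0,0,0],[0,0,0],[0,0,0],[0,0,0],[0,0,0],[0,0,0]],"claw":[1,1,1,1,1,1]}'
python3 - <<'E'
from meas import *
to([.6,.2,.3],np.radians(87))
im,C=snap('wrist','w6.png'); snap('scene','s3.png')
m=mask(im);h=cv2.cvtColor(im,cv2.COLOR_BGR2HSV);y=cv2.inRange(h,(22,110,90),(36,255,255));c=[k for k in cv2.findContours(y,0,1)[0] if cv2.contourArea(k)>100]
print([cv2.minEnclosingCircle(k) for k in c]); n,lab,st,ce=cv2.connectedComponentsWithStats(m); print([ (st[j],ce[j].round(1)) for j in range(1,n) if st[j][4]>800])
E
```

```text
clock: 17.7
position: [0.5046, -0.0303, 0.2663]
ee_rot: [-3.14, 0.082, -0.009]
force: [1.4, 0.2, 0.1]
width: 1.002
gripper_force: 0.0
clock: 18.3
position: [0.4024, -0.0252, 0.263]
ee_rot: [-3.14, 0.082, -0.004]
force: [-0.6, 0.0, 0.5]
width: 1.0
gripper_force: 0.0
pos [ 0.4024 -0.0252  0.263 ] q7 -1.71 yaw -93.0 tool z [ 0.0023  0.     -1.    ] F [-0.56  0.03  0.45] w 1.0 t 18.3
slide total [ 0.6185 -0.7841 -0.1219] dist 0.302
dr total [-0.001 -0.019 -0.001] | slide total if turned first [ 0.6183 -0.784  -0.1234]
[((253.5, 48.730770111083984), 20.03889274597168)]
[(array([  23,    0,   68,   37, 1149], dtype=int32), array([55.5, 15. ])), (array([ 216,   20,   75,  118, 7041], dtype=int32), array([253.3,  82.7])), (array([    0,   231,   512,   153, 47483], dtype=int32), array([267.6, 308. ]))]
```

```bash
python3 - <<'E'
from meas import *
im=cv2.imread('pics/w6.png'); C=cam('wrist'); m=mask(im)
x0=253
L=edge([run(m,x0,y,-1,0) for y in range(80,125,3)]);r=edge([run(m,x0,y,1,0) for y in range(80,125,3)])
T=edge([run(m,x,90,0,-1) for x in list(range(222,231))+list(range(276,285))]);B=edge([run(m,x,90,0,1) for x in range(226,280,4)])
q=np.array([X(L,T),X(r,T),X(r,B),X(L,B)]);print(q.round(1),rect(plane('wrist',q,.162,C)))
b=im[30:68,234:274].max(2);g=cv2.cvtColor(im,cv2.COLOR_BGR2HSV)[30:68,234:274]
mm=((g[...,1]<70)&(g[...,2]>120)).astype(np.uint8); n,lab,st,ce=cv2.connectedComponentsWithStats(mm); j=1+st[1:,4].argmax(); bu=ce[j]+[234,30]; print('button px',bu,st[j],plane('wrist',[bu],.168,C).round(4),'ring',plane('wrist',[[253.5,48.7]],.164,C).round(4))
t=cv2.imread('pics/t0.png');h=cv2.cvtColor(t,cv2.COLOR_BGR2HSV)
gr=cv2.inRange(h,(45,120,120),(80,255,255));n,lab,st,ce=cv2.connectedComponentsWithStats(gr)
for j in range(1,n): print('green',st[j],ce[j].round(1),plane('top',[ce[j]],.1545).round(4))
print('blue top ctr',plane('top',[[186.4,168.3]],.14).round(4))
# predicted projection
o=np.array([.669,.230,0]);a=np.radians(6.2);d=np.array([-np.sin(.35)*np.cos(a),-np.sin(.35)*np.sin(a),np.cos(.35)])
for z in(61,97,129): 
    X_=o+[0,0,.085]+d*(z-55)/1000; print(z,X_.round(4),'top',proj('top',[X_]).round(1),'scene',proj('scene',[X_]).round(1))
s=cv2.imread('pics/s0.png');h=cv2.cvtColor(s,cv2.COLOR_BGR2HSV);bl=cv2.inRange(h,(98,130,50),(128,255,255));c=max(cv2.findContours(bl,0,1)[0],key=cv2.contourArea);print('scene blue rect',cv2.minAreaRect(c))
c=max(cv2.findContours(cv2.inRange(cv2.cvtColor(t,cv2.COLOR_BGR2HSV)[140:195,165:215],(98,130,50),(128,255,255)),0,1)[0],key=cv2.contourArea);print(cv2.minAreaRect(c))
E
```

```text
[[216.2  20.7]
 [288.5  19.3]
 [288.5 136.5]
 [218.9 136.5]] (array([ 0.5046, -0.0297]), 'len', np.float64(0.0936), 'wid', np.float64(0.0584), 'yaw', np.float64(-2.32))
button px [253.60835509  47.81201044] [  9   7  22  23 383] [[ 0.5286 -0.0315  0.168 ]] ring [[ 0.5288 -0.0314  0.164 ]]
green [185 169   3   2   5] [185.8 169.6] [[0.6287 0.2251 0.1545]]
green [183 179   3   3   6] [184.2 180.2] [[0.5945 0.2289 0.1545]]
green [297 209  33  29 515] [313.2 223. ] [[ 0.4671 -0.1827  0.1545]]
blue top ctr [[0.6354 0.2258 0.14  ]]
61 [0.667  0.2298 0.0906] top [[188.  161.6]] scene [[288.2 261.6]]
97 [0.6547 0.2284 0.1245] top [[186.6 163.3]] scene [[292.  252.9]]
129 [0.6438 0.2273 0.1545] top [[185.3 164.9]] scene [[295.6 244.9]]
scene blue rect ((295.5894470214844, 250.30844116210938), (9.907602310180664, 24.225296020507812), 25.016895294189453)
((21.0, 27.5), (11.0, 8.0), 90.0)
```

```bash
python3 - <<'E'
from go import *
a=np.radians(6.2);d=np.array([-np.sin(.35)*np.cos(a),-np.sin(.35)*np.sin(a),np.cos(.35)])
to([.598,.222,.25],np.pi/2+a,-d)
E
```

```text
pos [ 0.4023 -0.0252  0.2627] q7 -1.71 yaw -93.0 tool z [ 1.4e-03  2.0e-04 -1.0e+00] F [-0.16 -0.21 -0.43] w 1.002 t 18.4
slide total [ 0.608  -0.857   0.0434] dist 0.315
dr total [ 0.233  2.898 -1.326] | slide total if turned first [ 0.6782 -0.7486  0.2926]
```

```bash
python3 -m pendant '{"slide":[[0.076,-0.107,0],[0.076,-0.107,0],[0.076,-0.107,0],[0.076,-0.107,0],[0.076,-0.107,0.01],[0.076,-0.107,0.01],[0.076,-0.107,0.01],[0.076,-0.108,0.013],[0,0,0],[0,0,0]],"dr":[[0,0,0],[0,0,0],[0,0,0],[0,0,0],[0,0,0],[0,0,0],[0,0,0],[0,0,0],[0.078,0.966,-0.442],[0.078,0.966,-0.442]],"claw":[1,1,1,1,1,1,1,1,1,1]}'
python3 -m pendant '{"slide":[[0,0,0],[0,0,0],[0,0,0],[0,0,0]],"dr":[[0.078,0.966,-0.442],[0,0,0],[0,0,0],[0,0,0]],"claw":[1,1,1,1]}'
python3 - <<'E'
from go import *
a=np.radians(6.2);d=np.array([-np.sin(.35)*np.cos(a),-np.sin(.35)*np.sin(a),np.cos(.35)])
to([.598,.222,.25],np.pi/2+a,-d)
im,C=snap('wrist','w7.png')
print(proj('wrist',np.array([.6287,.2251,.1545])-[[0,0,0],.068*d],C))
E
```

```text
clock: 19.4
position: [0.599, 0.2244, 0.2469]
ee_rot: [-3.105, -0.089, -0.364]
force: [-0.1, -1.1, 0.7]
width: 1.0
gripper_force: 0.0
clock: 19.8
position: [0.5986, 0.2222, 0.2507]
ee_rot: [-3.071, -0.163, -0.542]
force: [-0.6, 0.5, 0.6]
width: 0.998
gripper_force: 0.0
pos [0.5986 0.2222 0.2507] q7 -2.25 yaw -83.9 tool z [ 0.3405  0.037  -0.9395] F [-0.6   0.46  0.55] w 0.998 t 19.8
slide total [-0.0027  0.0004  0.0015] dist 0.001
dr total [ 0.     0.003 -0.016] | slide total if turned first [-0.0027  0.0004  0.0015]
[[254.3868849  202.65331038]
 [254.27089486 185.57611669]]
```

View pics/w7.png

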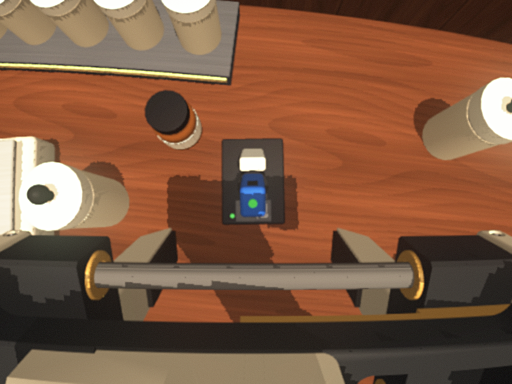

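The wand's LED top shows at (253,204), predicted (254,203), and the stand edges are square in the picture. So the tilt and yaw estimates hold, and the jar and canister are clear of the gripper.

```bash
python3 - <<'E'
from go import *
im=cv2.imread('pics/w7.png');C=cam('wrist');h=cv2.cvtColor(im,cv2.COLOR_BGR2HSV)
s=arm.observe();M=R.from_rotvec(s['ee_rot']).as_matrix();p=s['position']
c,r=ray('wrist',[[253,204]],C); 
def tool(uv,zt): 
    c,r=ray('wrist',uv,C); a=(c-p)@M; b=r@M; return (a+b*((zt-a[2])/b[:,2])[:,None]).round(4)
g=cv2.inRange(h,(45,120,100),(80,255,255))[180:225,240:270];ys,xs=np.nonzero(g);uv=[[240+xs.mean(),180+ys.mean()]];print('LED',uv)
top=(np.array([.6287,.2251,.1545])-p)@M; print('expected LED tool',top.round(4),'meas at that depth',tool(uv,top[2]))
b=cv2.inRange(h,(98,110,40),(128,255,255));b[:150]=0;b[225:]=0;b[:,:225]=0;b[:,285:]=0
for y in range(170,222,4):
    x=np.nonzero(b[y])[0]; 
    if len(x): print(y,x.min(),x.max(),end=' | ')
# stand base rect on z=.008
m=((im.max(2).astype(int)-im.min(2)<30)&(im.max(2)<70)).astype(np.uint8)
n,lab,st,ce=cv2.connectedComponentsWithStats(m[120:232,205:300]);j=1+st[1:,4].argmax();k=max(cv2.findContours((lab==j).astype(np.uint8),0,1)[0],key=cv2.contourArea).reshape(-1,2)+[205,120]
print(cv2.minAreaRect((plane('wrist',k,.008,C)[:,:2]*1000).astype(np.float32)))
E
```

```text
LED [[np.float64(252.234375), np.float64(202.953125)]]
expected LED tool [-0.0047  0.0003  0.1006] meas at that depth [[-0.0048 -0.0017  0.1006]]
174 247 260 | 178 243 262 | 182 242 263 | 186 241 264 | 190 240 265 | 194 240 264 | 198 240 264 | 202 241 264 | 206 241 264 | 210 241 264 | 214 241 264 | ((644.7333374023438, 228.68621826171875), (75.99100494384766, 88.6853256225586), 6.548078536987305)
```

```bash
python3 -m pendant '{"slide":[[-0.016,-0.0055,0.05],[0,0,0.08],[0,0,0.08],[0,0,0.08],[0,0,0.08],[0,0,0.08],[0,0,0.055],[0,0,0],[0,0,0],[0,0,0]],"dr":[[0,0,-0.01],[0,0,0],[0,0,0],[0,0,0],[0,0,0],[0,0,0],[0,0,0],[0,0,0],[0,0,0],[0,0,0]],"claw":[1,1,1,1,1,1,1,1,1,0.7]}' 25
python3 -m pendant '{"slide":[[0,0,0],[0,0,0],[0,0,0],[0,0,0],[0,0,0],[0,0,0],[0,0,0],[0,0,0],[0,0,0],[0,0,0]],"dr":[[0,0,0],[0,0,0],[0,0,0],[0,0,0],[0,0,0],[0,0,0],[0,0,0],[0,0,0],[0,0,0],[0,0,0]],"claw":[0.6,0.5,0.4,0.3,0.2,0.1,0,0,0,0]}' 30
```

```text
clock: 20.85
position: [0.6447, 0.2292, 0.1075]
ee_rot: [-3.07, -0.168, -0.545]
force: [0.4, -0.3, 0.9]
width: 0.951
gripper_force: 0.0
clock: 21.85
position: [0.644, 0.2287, 0.1061]
ee_rot: [-3.071, -0.168, -0.543]
force: [0.6, -0.5, -0.6]
width: 0.256
gripper_force: 30.0
```

```bash
python3 -m pendant '{"slide":[[0,0,-0.01],[0,0,-0.03],[0,0,-0.04],[0,0,-0.05],[0,0,-0.05],[0,0,-0.05],[0,0,-0.05],[0,0,-0.05],[0,0,-0.05],[0,0,0]],"dr":[[0,0,0],[0,0,0],[0,0,0],[0,0,0],[0,0,0],[0,0,0],[0,0,0],[0,0,0],[0,0,0],[0,0,0]],"claw":[0,0,0,0,0,0,0,0,0,0]}' 30
python3 -m pendant '{"slide":[[0,0,-0.1],[0,0,-0.1],[0,0,-0.1],[0,0,-0.05],[0,0,0],[0,0,0]],"dr":[[0,0,0],[0,0,0],[0,0,0],[0,0,0],[0,0,0],[0,0,0]],"claw":[0,0,0,0,0,0]}' 30
python3 - <<'E'
from go import *
to([.5287,-.0314,.40],np.radians(87))
snap('scene','s4.png');snap('wrist','w8.png')
E
```

```text
clock: 22.85
position: [0.6056, 0.2252, 0.2161]
ee_rot: [-3.069, -0.168, -0.548]
force: [0.3, 1.3, -1.3]
width: 0.259
gripper_force: 30.0
clock: 23.45
position: [0.5694, 0.2202, 0.3106]
ee_rot: [-3.072, -0.168, -0.541]
force: [-0.0, 0.4, -2.0]
width: 0.254
gripper_force: 30.0
pos [0.5694 0.2202 0.3106] q7 -2.2 yaw -83.8 tool z [ 0.3398  0.0361 -0.9398] F [-0.    0.45 -2.  ] w 0.254 t 23.45
slide total [-0.111   0.8193 -0.3563] dist 0.27
dr total [-0.225 -2.901  1.332] | slide total if turned first [-0.0916  0.8447 -0.2979]
```

```bash
python3 - <<'E'
from go import *
im=cv2.imread('pics/w8.png');C=cam('wrist');s=arm.observe();M=R.from_rotvec(s['ee_rot']).as_matrix();p=s['position']
for z in(.092,.078,.05,.023,.017): 
    for x in (0,.005): print(z,x,proj('wrist',[p+M@[x,0,z]],C).round(1),end=' ')
print()
h=cv2.cvtColor(im,cv2.COLOR_BGR2HSV)
for y in range(176,262,4): print(y,[tuple(int(v) for v in h[y,x]) for x in range(230,280,5)])
E
```

```text
0.092 0 [[254.  200.6]] 0.092 0.005 [[254.  195.2]] 0.078 0 [[254.  205.3]] 0.078 0.005 [[254.  199.6]] 0.05 0 [[254.1 216.2]] 0.05 0.005 [[254.1 210. ]] 0.023 0 [[254.1 229.7]] 0.023 0.005 [[254.1 222.7]] 0.017 0 [[254.1 233.2]] 0.017 0.005 [[254.1 226. ]] 
176 [(14, 65, 67), (14, 65, 51), (8, 62, 49), (11, 55, 51), (9, 67, 38), (17, 64, 36), (14, 74, 45), (11, 56, 73), (11, 57, 71), (9, 60, 55)]
180 [(14, 71, 47), (15, 64, 48), (12, 54, 47), (12, 51, 50), (13, 64, 48), (15, 62, 49), (9, 51, 50), (12, 49, 52), (12, 63, 53), (11, 70, 51)]
184 [(11, 57, 49), (5, 57, 49), (7, 48, 69), (12, 49, 68), (13, 48, 74), (14, 45, 74), (10, 44, 70), (13, 42, 73), (15, 60, 51), (13, 71, 50)]
188 [(8, 64, 48), (10, 64, 48), (15, 42, 84), (13, 47, 87), (12, 45, 85), (12, 39, 85), (16, 40, 145), (14, 41, 138), (14, 61, 54), (8, 55, 51)]
192 [(12, 53, 48), (12, 53, 48), (14, 44, 86), (15, 42, 86), (14, 52, 83), (14, 65, 79), (14, 46, 123), (16, 40, 145), (11, 56, 64), (11, 56, 50)]
196 [(9, 53, 48), (59, 143, 186), (16, 46, 83), (13, 63, 73), (14, 65, 75), (16, 64, 76), (15, 67, 76), (13, 40, 133), (
[... 1846 characters left out ...]
 72), (111, 162, 85), (112, 151, 81)]
248 [(110, 163, 80), (110, 164, 87), (110, 171, 88), (173, 43, 24), (10, 31, 25), (165, 21, 24), (6, 47, 27), (112, 138, 63), (110, 158, 87), (110, 157, 81)]
252 [(111, 162, 82), (109, 167, 87), (110, 162, 88), (111, 144, 62), (111, 147, 64), (111, 137, 65), (111, 128, 68), (111, 155, 74), (110, 161, 87), (111, 155, 84)]
256 [(110, 169, 80), (110, 168, 91), (109, 167, 93), (110, 172, 92), (109, 169, 92), (110, 165, 94), (110, 169, 95), (110, 163, 94), (110, 161, 95), (110, 161, 87)]
260 [(109, 176, 107), (109, 176, 120), (109, 183, 121), (109, 182, 119), (109, 183, 121), (109, 181, 120), (109, 172, 123), (109, 173, 122), (109, 175, 121), (110, 175, 115)]
```

```bash
python3 -m pendant '{"slide":[[0,0,0],[0,0,0],[0,0,0],[-0.0131,0.11,-0.014],[-0.0131,0.121,-0.014],[-0.0131,0.121,-0.014],[-0.0131,0.121,-0.014],[-0.0131,0.121,-0.014],[-0.0131,0.121,-0.014],[-0.0131,0.121,-0.014]],"dr":[[-0.075,-0.967,0.444],[-0.075,-0.967,0.444],[-0.075,-0.967,0.444],[0,0,0],[0,0,0],[0,0,0],[0,0,0],[0,0,0],[0,0,0],[0,0,0]],"claw":[0,0,0,0,0,0,0,0,0,0]}' 30
python3 -m pendant '{"slide":[[0,0,0],[0,0,0],[0,0,0]],"dr":[[0,0,0],[0,0,0],[0,0,0]],"claw":[0,0,0]}'
python3 - <<'E'
from go import *
to([.5287,-.0314,.285],np.radians(87))
im,C=snap('wrist','w9.png');snap('scene','s5.png')
s=arm.observe();M=R.from_rotvec(s['ee_rot']).as_matrix();p=s['position']
print('pred: barrel end',proj('wrist',[p+M@[.011,0,.078]],C),'collar rim bottom',proj('wrist',[p+M@[.018,0,.023]],C),'grip bottom',proj('wrist',[p+M@[.015,0,.017]],C),'nose end',proj('wrist',[p+M@[.005,0,.092]],C))
h=cv2.cvtColor(im,cv2.COLOR_BGR2HSV)
for y in range(176,232,2): print(y,[tuple(int(v) for v in h[y,x]) for x in (236,242,248,254,260,266,272)])
E
```

```text
clock: 24.55
position: [0.5285, -0.0302, 0.3397]
ee_rot: [-3.14, 0.082, 0.002]
force: [0.9, 0.6, -1.5]
width: 0.257
gripper_force: 30.0
clock: 24.85
position: [0.5289, -0.0274, 0.3401]
ee_rot: [-3.139, 0.08, 0.001]
force: [-0.2, 0.6, -1.0]
width: 0.261
gripper_force: 30.0
pos [ 0.5289 -0.0274  0.3401] q7 -1.73 yaw -92.9 tool z [-4.0e-04  1.2e-03 -1.0e+00] F [-0.16  0.64 -0.99] w 0.261 t 24.85
slide total [-0.      0.0135  0.1836] dist 0.055
dr total [-0.01   0.004  0.013] | slide total if turned first [-1.000e-04  1.330e-02  1.836e-01]
pred: barrel end [[253.56357818 192.25663281]] collar rim bottom [[253.48127241 203.43207475]] grip bottom [[253.4751323  210.73969381]] nose end [[253.58307296 194.77176001]]
176 [(14, 95, 67), (14, 104, 71), (30, 122, 255), (0, 0, 255), (0, 0, 255), (30, 109, 255), (12, 80, 112)]
178 [(14, 100, 69), (17, 97, 71), (30, 134, 255), (30, 2, 255), (30, 2, 255), (30, 107, 255), (12, 85, 111)]
180 [(15, 100, 66), (16, 97, 66), (29, 160, 254), (30, 3, 255), (30, 2, 255), (30, 99, 255), (12, 83, 113)]
182 [(16, 88, 67), (16, 95, 67), (29, 161, 254), (30, 3, 2
[... 2011 characters left out ...]

220 [(113, 120, 87), (112, 129, 91), (114, 118, 91), (113, 112, 91), (115, 107, 93), (114, 99, 93), (116, 100, 92)]
222 [(113, 129, 87), (112, 132, 91), (113, 122, 94), (113, 116, 90), (113, 114, 92), (115, 101, 93), (117, 99, 93)]
224 [(112, 129, 89), (113, 135, 91), (112, 123, 93), (113, 122, 92), (113, 115, 91), (115, 110, 95), (115, 106, 94)]
226 [(112, 136, 88), (111, 135, 91), (113, 127, 92), (111, 123, 91), (112, 117, 94), (114, 112, 93), (114, 108, 92)]
228 [(112, 133, 92), (112, 139, 92), (112, 132, 93), (113, 127, 92), (114, 121, 93), (114, 114, 94), (115, 113, 90)]
230 [(111, 144, 87), (111, 140, 89), (111, 136, 92), (112, 134, 93), (112, 127, 92), (113, 122, 92), (114, 112, 93)]
```

```bash
cat > btn.py <<'E'
from go import *
import sys
def btn(f):
    s=arm.observe(); im,C=snap('wrist',f); M=R.from_rotvec(s['ee_rot']).as_matrix();p=s['position']
    h=cv2.cvtColor(im,cv2.COLOR_BGR2HSV)
    q=proj('wrist',[[.5287,-.0314,.168]],C)[0]
    for nm,m,z in(('ring',cv2.inRange(h,(22,90,120),(36,255,255)),.1645),('white',((h[...,1]<60)&(h[...,2]>170)).astype(np.uint8),.168)):
        k=np.zeros_like(m); a,b=q.astype(int); k[max(0,b-45):b+45,a-45:a+45]=1
        c=max(cv2.findContours(m*k,0,1)[0],key=cv2.contourArea); (x,y),r=cv2.minEnclosingCircle(c); P=plane('wrist',[[x,y]],z,C)[0]
        print(nm,np.round([x,y,r],1),cv2.boundingRect(c),'world',P.round(4),'tool',(M.T@(P-p)).round(4))
    print('pred px',q.round(1),'pos',p.round(4),'z axis',M[:,2].round(4))
E
python3 - <<'E'
from btn import *
btn('w10.png')
E
```

```text
ring [258.4 180.3  13.3] (246, 169, 26, 25) world [ 0.5284 -0.0322  0.1645] tool [-0.0003  0.0053  0.1759]
white [258.1 180.8   7.4] (251, 174, 15, 15) world [ 0.5286 -0.0317  0.168 ] tool [-1.000e-04  4.800e-03  1.724e-01]
pred px [257.8 180.8] pos [ 0.529  -0.0271  0.3404] z axis [-0.      0.0011 -1.    ]
```

```bash
python3 -m pendant '{"slide":[[0,0.0167,0.02],[0,0,0.05],[0,0,0.05],[0,0,0.05],[0,0,0.04],[0,0,0.015],[0,0,0],[0,0,0],[0,0,0]],"dr":[[-0.009,0,0],[0,0,0],[0,0,0],[0,0,0],[0,0,0],[0,0,0],[0,0,0],[0,0,0],[0,0,0]],"claw":[0,0,0,0,0,0,0,0,0]}' 30
python3 - <<'E'
from go import *
F=[];P=[]
for i in range(6):
    F.append(arm.observe()['force'][2]);P.append(arm.observe()['position']); arm.get_image('top')
print('Fz',np.round(F,2),np.mean(P,0).round(4),np.std(P,0).round(4))
to([.5287,-.0316,.26],np.radians(87))
snap('scene','s6.png')
im,C=snap('wrist','w11.png');h=cv2.cvtColor(im,cv2.COLOR_BGR2HSV);y=cv2.inRange(h,(22,90,120),(36,255,255));c=[k for k in cv2.findContours(y,0,1)[0] if cv2.contourArea(k)>30];print([cv2.boundingRect(k) for k in c],proj('wrist',[[.5287,-.0316,.168],[.5287+.0145,-.0316,.1645]],C))
E
```

```text
clock: 25.9
position: [0.5292, -0.0334, 0.2743]
ee_rot: [3.14, -0.082, 0.003]
force: [0.3, -0.3, -1.9]
width: 0.26
gripper_force: 30.0
Fz [-1.93 -1.44 -2.06 -1.   -0.64 -1.06] [ 0.529  -0.0334  0.2741] [0.0001 0.     0.0002]
pos [ 0.5288 -0.0334  0.2737] q7 -1.74 yaw -93.0 tool z [ 1.2e-03 -4.0e-04 -1.0e+00] F [ 0.3  -0.48 -0.65] w 0.263 t 26.2
slide total [-0.0007 -0.0061  0.0457] dist 0.014
dr total [ 0.003 -0.01   0.004] | slide total if turned first [-0.0006 -0.0061  0.0457]
[(237, 181, 32, 23)] [[251.94866943 196.38388825]
 [251.14477996 180.49679595]]
```

```bash
python3 -m pendant '{"slide":[[0,-0.0045,0.01],[0,0,0.01],[0,0,0.01],[0,0,0],[0,0,0]],"dr":[[0,0,0],[0,0,0],[0,0,0],[0,0,0],[0,0,0]],"claw":[0,0,0,0,0]}' 30
python3 -m pendant '{"slide":[[0,0,0.005],[0,0,0],[0,0,0]],"dr":[[0,0,0],[0,0,0],[0,0,0]],"claw":[0,0,0]}'
python3 -m pendant '{"slide":[[0,0,0.005],[0,0,0],[0,0,0]],"dr":[[0,0,0],[0,0,0],[0,0,0]],"claw":[0,0,0]}'
python3 -m pendant '{"slide":[[0,0,0.005],[0,0,0],[0,0,0]],"dr":[[0,0,0],[0,0,0],[0,0,0]],"claw":[0,0,0]}'
python3 - <<'E'
from go import *
F=[];P=[]
for i in range(8):
    s=arm.observe();F.append(s['force'][2]);P.append(s['position']); arm.get_image('top')
print('Fz',np.mean(F).round(2),np.mean(P,0).round(4))
E
```

```text
clock: 26.8
position: [0.5287, -0.0321, 0.2644]
ee_rot: [3.14, -0.081, 0.001]
force: [-0.5, 0.4, -1.9]
width: 0.262
gripper_force: 30.0
clock: 27.1
position: [0.5288, -0.0321, 0.2631]
ee_rot: [3.14, -0.082, 0.001]
force: [0.5, 0.3, -1.4]
width: 0.258
gripper_force: 30.0
clock: 27.4
position: [0.5288, -0.0321, 0.2615]
ee_rot: [3.14, -0.081, 0.001]
force: [-0.4, -0.1, -2.6]
width: 0.26
gripper_force: 30.0
clock: 27.7
position: [0.5289, -0.032, 0.2601]
ee_rot: [3.14, -0.081, 0.002]
force: [0.3, -0.8, -0.4]
width: 0.26
gripper_force: 30.0
Fz -0.76 [ 0.5289 -0.0321  0.2601]
```

```bash
cat > f.py <<'E'
from go import *
F=[];P=[]
for i in range(8):
    s=arm.observe();F.append(s['force']);P.append(s['position']); arm.get_image('scene')
print('F',np.mean(F,0).round(2),np.mean(P,0).round(4))
E
python3 -m pendant '{"slide":[[0,0,0.005],[0,0,0],[0,0,0]],"dr":[[0,0,0],[0,0,0],[0,0,0]],"claw":[0,0,0]}'; python3 f.py
python3 -m pendant '{"slide":[[0,0,0.005],[0,0,0],[0,0,0]],"dr":[[0,0,0],[0,0,0],[0,0,0]],"claw":[0,0,0]}'; python3 f.py
```

```text
clock: 28.4
position: [0.5289, -0.032, 0.2586]
ee_rot: [3.14, -0.081, 0.002]
force: [0.2, 0.2, -0.1]
width: 0.265
gripper_force: 30.0
F [ 0.45 -0.02 -0.23] [ 0.5289 -0.0321  0.2586]
clock: 29.1
position: [0.5289, -0.0321, 0.2571]
ee_rot: [3.14, -0.081, 0.002]
force: [1.7, 0.1, 0.8]
width: 0.262
gripper_force: 30.0
F [0.75 0.1  0.79] [ 0.5289 -0.0321  0.2571]
```

```bash
python3 -m pendant '{"slide":[[0,0,0.004],[0,0,0],[0,0,0]],"dr":[[0,0,0],[0,0,0],[0,0,0]],"claw":[0,0,0]}'; python3 f.py
python3 - <<'E'
from go import *
to([.5289,-.032,.256],np.radians(87))
im,C=snap('wrist','w12.png');h=cv2.cvtColor(im,cv2.COLOR_BGR2HSV);y=cv2.inRange(h,(22,90,120),(36,255,255))
s=arm.observe();M=R.from_rotvec(s['ee_rot']).as_matrix();p=s['position']
for r in range(176,222,3):
    x=np.nonzero(y[r,200:310])[0]
    if len(x): print(r,x.min()+200,x.max()+200,end=' | ')
ys,xs=np.nonzero(y[160:230,220:290]);b=[ys.min()+160,xs.min()+220,xs.max()+220]
th=np.linspace(0,2*np.pi,73); ring=np.c_[.5289+.0145*np.cos(th),-.0321+.0145*np.sin(th),0*th+.1645]; q=proj('wrist',ring,C); print('\nseen top,left,right',b,'pred if centred',q[:,1].min().round(1),q[:,0].min().round(1),q[:,0].max().round(1))
# scene: yellow ring centroid and brass/blue pixels vs prediction
sc,Cs=snap('scene','s7.png');hs=cv2.cvtColor(sc,cv2.COLOR_BGR2HSV)
yl=cv2.inRange(hs,(22,90,100),(36,255,255));q=proj('scene',ring,Cs); x0,y0=q.mean(0).astype(int)
k=np.zeros_like(yl);k[y0-14:y0+14,x0-14:x0+14]=1;ys,xs=np.nonzero(yl*k);print('scene ring seen',len(xs),(xs.min(),xs.max(),ys.min(),ys.max()) if len(xs) else '','pred',q.min(0).round(1),q.max(0).round(1))
bl=cv2.inRange(hs,(98,110,40),(128,255,255));c=max(cv2.findContours(bl,0,1)[0],key=cv2.contourArea);print('blue',cv2.minAreaRect(c),'axis pred',proj('scene',[p+[0,0,.051],p-[0,0,.017],p-[0,0,.088]],Cs).round(1))
E
```

```text
clock: 29.8
position: [0.5289, -0.032, 0.2559]
ee_rot: [3.14, -0.081, 0.002]
force: [0.0, -0.2, 0.7]
width: 0.262
gripper_force: 30.0
F [0.68 0.04 1.5 ] [ 0.5289 -0.0321  0.2559]
pos [ 0.5288 -0.032   0.2559] q7 -1.75 yaw -93.0 tool z [ 1.e-03 -4.e-04 -1.e+00] F [ 0.79 -0.21  0.65] w 0.257 t 30.2
slide total [ 0.0002 -0.0001 -0.0004] dist 0.0
dr total [ 0.003 -0.009  0.004] | slide total if turned first [ 0.0002 -0.0001 -0.0004]
176 288 288 | 179 289 289 | 182 289 289 | 185 288 297 | 188 244 288 | 191 241 288 | 194 239 288 | 197 238 298 | 200 238 298 | 203 238 288 | 206 288 288 | 209 288 299 | 212 288 299 | 215 288 288 | 218 288 288 | 221 287 287 | 
seen top,left,right [np.int64(160), np.int64(238), np.int64(289)] pred if centred 184.6 237.7 270.2
scene ring seen 36 (np.int64(260), np.int64(269), np.int64(162), np.int64(168)) pred [259.9 160.2] [269.4 167.6]
blue ((262.10003662109375, 144.1999969482422), (14.758047103881836, 8.049844741821289), 63.43495178222656) axis pred [[265.9 130.8]
 [265.3 147.4]
 [264.7 163.2]]
```

```bash
python3 -c "
from cell import arm
print(arm.sign_off())"
```

```text
the job is handed in; nothing more can be done
None
```

I stacked the column and handed the job in with the wand still gripped and pressing the logger button. The push was about 2.9 N, putting the nose roughly half in by force and travel; I inferred the nose's position on the button from the wand and ring because I couldn't see it directly, and the hand-in returned no verdict.

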